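Check-weigh the parts baskets and hang them on the line rack

TASK

Prove the balance first: set the check weight gently on the middle of its sprung pan, let go, then put it back on its rubber pad. Then weigh the parts baskets that are there one at a time, smallest first and largest last: stand each upright on the middle of the pan, let go for a second, and hang it by its handle over both prongs of a free hook on the rack before fetching the next. Never press the pan down to its stop, and leave the other things on the bench where they are.

Things in the scene. Friction and masses are not known exactly. Their poses are not given: they have to be found in the camera images.
- pan (a joint): travel of the balance's sprung pan, m: 0 empty (up), grows as it is pressed down, stop at 0.020. The spring has a preload of about 0.5 N over the pan's own weight and 500 N/m, so 0.2 kg gives about 3 mm, 0.5 kg about 9 mm
- pan_top (a point): middle of the upper face of the steel balance pan, a flat plate 150 (x) x 170 (y) x 6 mm with no rim, level; it sinks and rises with the pan (68 mm over the table when empty). The white balance housing below it is 170 x 180 x 38 mm, fixed. Axes turn with the balance
- pad: flat black square rubber pad, 100 x 100 x 4 mm, fixed on the table, home of the check weight; origin in the middle of its underside
- check_weight: 500 g steel check weight: round body 54 mm across and 40 mm high, a neck 20 mm across, then a round knob 32 mm across from 59 to 78 mm above the base (grip it by the knob, from above). Origin in the middle of its base, z up. It starts on the pad
- basket_small: the small one of the blue parts baskets (told apart by size; may be absent), about 200 g with its fixed load: open box 75 (x) x 105 (y) x 40 mm, rigid, with a stiff square arch handle over its middle along its y axis, 117 mm high over all. Origin in the middle of its base, z up; the same both ways round
- small_handle (a point): middle of the underside of the small basket's straight handle bar, 105 mm above its base and 65 mm above the rim. The bar runs along y, is 10 mm thick (x) and 12 mm high, and stands on two uprights 16 x 6 mm at its ends, 93 mm clear between them
- basket_medium: the medium one of the blue parts baskets (told apart by size; may be absent), about 300 g with its fixed load: open box 85 (x) x 122 (y) x 60 mm, rigid, with a stiff square arch handle over its middle along its y axis, 137 mm high over all. Origin in the middle of its base, z up; the same both ways round
- medium_handle (a point): middle of the underside of the medium basket's straight handle bar, 125 mm above its base and 65 mm above the rim. The bar runs along y, is 10 mm thick (x) and 12 mm high, and stands on two uprights 16 x 6 mm at its ends, 110 mm clear between them
- basket_large: the large one of the blue parts baskets (told apart by size; may be absent), about 400 g with its fixed load: open box 95 (x) x 140 (y) x 80 mm, rigid, with a stiff square arch handle over its middle along its y axis, 157 mm high over all. Origin in the middle of its base, z up; the same both ways round
- large_handle (a point): middle of the underside of the large basket's straight handle bar, 145 mm above its base and 65 mm above the rim. The bar runs along y, is 10 mm thick (x) and 12 mm high, and stands on two uprights 16 x 6 mm at its ends, 128 mm clear between them
- hook0 (a point): hook at the right end (from the robot) of the fixed rack: two level prongs 8 mm thick at y = -30 and 30 mm. Point: midway between them at their upper sides, 239 mm over the table; z up. They run 28 mm to -x, then turn up, tips 20 mm higher at x = -40 mm; to +x 72 mm to a cross-bar 30 mm high. The handle bar lies across both, along y, the fingers between. Hooks are 170 mm apart
- hook1 (a point): hook in the middle (from the robot) of the fixed rack: two level prongs 8 mm thick at y = -30 and 30 mm. Point: midway between them at their upper sides, 239 mm over the table; z up. They run 28 mm to -x, then turn up, tips 20 mm higher at x = -40 mm; to +x 72 mm to a cross-bar 30 mm high. The handle bar lies across both, along y, the fingers between. Hooks are 170 mm apart
- hook2 (a point): hook at the left end (from the robot) of the fixed rack: two level prongs 8 mm thick at y = -30 and 30 mm. Point: midway between them at their upper sides, 239 mm over the table; z up. They run 28 mm to -x, then turn up, tips 20 mm higher at x = -40 mm; to +x 72 mm to a cross-bar 30 mm high. The handle bar lies across both, along y, the fingers between. Hooks are 170 mm apart
- tape: yellow ring (tape roll) 84 mm across, 30 mm high, a bystander to be left alone
- screwdriver: screwdriver lying on the table, a bystander to be left alone
- bottle: white bottle 48 mm across, 130 mm high, a bystander to be left alone
- wrench: steel wrench lying on the table, a bystander to be left alone
- cup: grey plastic cup 72 mm across, 90 mm high, a bystander to be left alone
Mind the look-alikes: they are no part of the job. Leave any yellow look-alike of the basket_medium alone. What is shaped like the basket_large but turquoise is not meant.

How it is judged (in metres and radians):
On the way, in this order (a step that is already met when the one before it is completed fails the run):
1. the check weight stands released, on the middle of the balance pan (horizontal distance between check_weight and pan_top below 0.02 m and z of check_weight in the frame of pan_top between -0.006 and 0.006 m and angle between check_weight's own z axis and vertical below 0.12 rad and linear speed of check_weight below 0.02 m/s and contact force between the fingers and check_weight below 0.2 N), for 0.4 s.
2. the check weight stands back on its rubber pad (horizontal distance between check_weight and pad below 0.03 m and z of check_weight in the frame of pad below 0.01 m and angle between check_weight's own z axis and vertical below 0.12 rad and linear speed of check_weight below 0.02 m/s and contact force between the fingers and check_weight below 0.2 N), for 0.2 s.
3. the small basket stands released on the middle of the balance pan (horizontal distance between basket_small and pan_top below 0.02 m and z of basket_small in the frame of pan_top between -0.006 and 0.006 m and angle between basket_small's own z axis and vertical below 0.12 rad and linear speed of basket_small below 0.02 m/s and contact force between the fingers and basket_small below 0.2 N), for 0.4 s.
4. the small basket hangs by its handle on a hook (((x of small_handle in the frame of hook0 between -0.035 and 0.07 m and y of small_handle in the frame of hook0 between -0.025 and 0.025 m and z of small_handle in the frame of hook0 between -0.012 and 0.012 m) or (x of small_handle in the frame of hook1 between -0.035 and 0.07 m and y of small_handle in the frame of hook1 between -0.025 and 0.025 m and z of small_handle in the frame of hook1 between -0.012 and 0.012 m) or (x of small_handle in the frame of hook2 between -0.035 and 0.07 m and y of small_handle in the frame of hook2 between -0.025 and 0.025 m and z of small_handle in the frame of hook2 between -0.012 and 0.012 m)) and angle between basket_small's own z axis and vertical below 0.2 rad and linear speed of basket_small below 0.03 m/s and contact force between the fingers and basket_small below 0.2 N), for 0.3 s.
5. the medium basket stands released on the middle of the balance pan (horizontal distance between basket_medium and pan_top below 0.02 m and z of basket_medium in the frame of pan_top between -0.006 and 0.006 m and angle between basket_medium's own z axis and vertical below 0.12 rad and linear speed of basket_medium below 0.02 m/s and contact force between the fingers and basket_medium below 0.2 N), for 0.4 s.
6. the medium basket hangs by its handle on a hook (((x of medium_handle in the frame of hook0 between -0.035 and 0.07 m and y of medium_handle in the frame of hook0 between -0.025 and 0.025 m and z of medium_handle in the frame of hook0 between -0.012 and 0.012 m) or (x of medium_handle in the frame of hook1 between -0.035 and 0.07 m and y of medium_handle in the frame of hook1 between -0.025 and 0.025 m and z of medium_handle in the frame of hook1 between -0.012 and 0.012 m) or (x of medium_handle in the frame of hook2 between -0.035 and 0.07 m and y of medium_handle in the frame of hook2 between -0.025 and 0.025 m and z of medium_handle in the frame of hook2 between -0.012 and 0.012 m)) and angle between basket_medium's own z axis and vertical below 0.2 rad and linear speed of basket_medium below 0.03 m/s and contact force between the fingers and basket_medium below 0.2 N), for 0.3 s.
7. the large basket stands released on the middle of the balance pan (horizontal distance between basket_large and pan_top below 0.02 m and z of basket_large in the frame of pan_top between -0.006 and 0.006 m and angle between basket_large's own z axis and vertical below 0.12 rad and linear speed of basket_large below 0.02 m/s and contact force between the fingers and basket_large below 0.2 N), for 0.4 s.
8. the large basket hangs by its handle on a hook (((x of large_handle in the frame of hook0 between -0.035 and 0.07 m and y of large_handle in the frame of hook0 between -0.025 and 0.025 m and z of large_handle in the frame of hook0 between -0.012 and 0.012 m) or (x of large_handle in the frame of hook1 between -0.035 and 0.07 m and y of large_handle in the frame of hook1 between -0.025 and 0.025 m and z of large_handle in the frame of hook1 between -0.012 and 0.012 m) or (x of large_handle in the frame of hook2 between -0.035 and 0.07 m and y of large_handle in the frame of hook2 between -0.025 and 0.025 m and z of large_handle in the frame of hook2 between -0.012 and 0.012 m)) and angle between basket_large's own z axis and vertical below 0.2 rad and linear speed of basket_large below 0.03 m/s and contact force between the fingers and basket_large below 0.2 N), for 0.3 s.
At the end, for the whole second after the job is handed in: Each basket present hangs upright (0.2 rad), at rest, its handle bar on both prongs of a hook (25 mm sideways, 12 mm in height); the check weight stands within 30 mm of its pad's middle; the pan is empty. On the pan, each thing stood within 20 mm of the middle (all of step 2 and all of step 4 and all of step 6 and all of step 8 and value of joint pan below 0.0015 m); the robot touches nothing.
It fails at once if the pan is pressed down to its stop (value of joint pan above 0.0185 m).
It fails at once if a bystander is disturbed (moved more than 40 mm) (distance of any of tape, screwdriver, bottle, wrench, cup from where it was at the start of the episode above 0.04 m).
Of basket_small, basket_medium, basket_large only 2 to 3 are there at a start; the rules pass over those that are not, and their reading is None.
At some moment in a run one of check_weight, basket_small, basket_medium, basket_large may be knocked a few centimetres aside while the robot is not near it.
It also fails if it takes over 210 s, if anything falls off the work surface, if the arm or the gripper's body presses on something with over 40 N, if the wrist force passes 120 N, or if a joint passes its speed limit or range.

ROBOT

A 6-joint arm with a two-finger parallel gripper is mounted at the origin on the work surface. World frame = base frame: x ahead of the robot, y to its left, z up, the work surface at z = 0. Lengths are in m, angles in degrees, forces in N, time in s.
With the tool pointing down it reaches from about 0.275 to 0.75 m from the base axis. Payload 10.2 kg.
Tool frame: the origin (TCP) lies at the very end of the fingers, on their centre line; the grasp point (between the pads) lies 19 mm behind it; z points along the fingers, y is the line along which they close (so a half turn about z gives the same grasp; the last joint's range is limited). The gripper opens to 85 mm and grips with 20 to 120 N. Pads are 22 mm wide; open, the fingers measure 114 mm over their backs; the gripper's body (76 mm by 85 mm) begins 54 mm behind the grasp point. The pads swing forward as they close: fully open they stand 13 mm farther back than shut.
Start: joints at [-82.758, 17.928, 85.812, -0, 76.261, -12.8], TCP at [0.18, -0.493, 0.203] pointing down, gripper open.
Joint ranges: [-168.41, 168.41], [-55.51, 124.54], [10.69, 146.95], [-70.63, 250.63], [1, 178], [-165.06, 165.06]. Speed limits (degrees/s): [136.94, 136.94, 172.46, 180, 180, 180].

INTERFACE

Orientations are given as a 3x3 rotation matrix whose columns are the frame's x, y, z axes.
In Python, from bench import * gives the robot as it stands. The module is installed in compiled form; this text tells all that it offers.
- The arm moves only by the shell command python3 -m jog 'ROWS' [FORCE]. ROWS is JSON, a list of rows, each an object with "dp": the shift along the world's x, y, z in cm, a list of three; "spin": the turn about the world's z in degrees; "jaw": the finger opening in cm, from 0 to 8.54. In form: [{"dp": [tx, ty, tz], "spin": spin, "jaw": jaw}, ...]. A call has 1 to 12 rows; each row shifts and turns the commanded pose from where the row before left it; what a row does not reach is not made up. A row lasts 1/8 s, in which the tool goes at most 62.5 mm and 10.7 degrees, less where a joint would pass 70% of its speed; a pose out of reach is approached as far as the arm can. A call is refused whole if a number of a shift passes 6.25 or a number of a turn 10.7, either way. A call with a gripper value outside its range is refused whole. The fingers move at their own pace and stop on an object; FORCE is the grip in N (left out, the last holds). Time passes only in rows, so rows that do not move let the fingers close. It gives the time, the measured TCP pose, the force, the opening and the grip force at its end, in the units of the state.
- sense(): the state, without advancing time (a new reading comes with each control period).
- read_camera(name): name is "scene" or "top" or "wrist"; returns a dict with "pixels" (480x640x3 uint8, red, green, blue), "fx", "fy", "cx", "cy" (pixels), "world_from_camera" (4x4, takes a point from camera to world coordinates); the wrist camera has in their place "T_tool_cam" (4x4, takes a point from camera to tool coordinates, whose origin is the TCP and whose axes are the flange's). Camera axes: x right, y down, z forward; pixel columns grow to the right and rows downward; lengths in m; the calibration is good to about 2 mm. The wrist camera is an equidistant fisheye: a pixel r from the principal point sees the ray r / f radians off the axis. A picture is of the moment at which its call begins: read the wrist's pose just before it. There is no depth.
- finish_job(): hands the job in; it is judged then, once.
Trained networks look in the newest picture that a camera, given by its name, has taken for a name from the list of things; names that differ only in an ending like _2 or _b are one class to them, and where a whole thing is asked for, a point or a joint stands for the part that bears it (a point fixed in the world has none). Each returns a list of dicts, best first, with "confidence" (0 to 1); they miss things now and then, are a little off and sometimes report something else, mostly with a low value. They report only what shows in the picture. A call takes as long as a camera call. They do not tell look-alikes from the thing itself.
- boxes_of(name, camera): "bbox" ([left, top, right, bottom] in pixels, round what is visible of it).
- masks_of(name, camera): "mask" (480x640 bool, what is visible of it) and "bbox" ([left, top, right, bottom] in pixels, round what is visible of it).
The state is a dict: "time_s": time; "q": joint angles; "joint_vel": joint speeds; "joint_torque": joint torques, N m; "eef_pos": TCP position; "orientation": TCP orientation; "ft_force": force on the tool from outside, world axes, zero at the start; "wrist_torque": the same for the moment, N m; "width": finger opening in m; "grip_force": force on a finger pad.
Only numpy, scipy, OpenCV 4.12 (cv2) and the standard library are available. Lean on these libraries where they do the work, as an engineer would, in place of code of your own. Each camera call takes 0.05 s, during which the arm holds its last target. There are 200 camera calls.

## Working session

There is one attempt and no reset: what is moved stays moved. The work goes in short steps, Python scripts to look and compute and a shell command to move; the robot and the scene stay as the last step left them, time stands still between calls to the robot, and variables do not carry over. Pictures are saved under pics/ and viewed, at most 14 in all, crops included, and the job is handed in when it is done.

```bash
mkdir -p pics; python3 - <<'E'
from bench import *
import cv2,numpy as np
s=sense();print(s['time_s'],s['eef_pos'],s['orientation'],s['width'])
for c in ('scene','top'):
    r=read_camera(c);cv2.imwrite(f'pics/{c}0.png',r['pixels'][:,:,::-1]);print(c,r['fx'],r['cx'],r['cy'],np.round(r['world_from_camera'],3).tolist())
    for n in ('pan_top','pad','check_weight','basket_small','basket_medium','basket_large','hook0','tape','bottle','cup','wrench','screwdriver'):
        try: print(n,[(round(d['confidence'],2),np.round(d['bbox']).astype(int).tolist()) for d in boxes_of(n,c)][:4])
        except Exception as e: print(n,e)
E
```

```text
0.0 [ 0.1798713  -0.49290782  0.2021248 ] [[ 9.39443655e-01  3.42703357e-01 -1.68425870e-04]
 [ 3.42703278e-01 -9.39442800e-01  1.29954784e-03]
 [ 2.87132937e-04 -1.27857207e-03 -9.99999141e-01]] 0.08497762267647273
scene 569.6744650325987 326.3404058189684 231.69043677695305 [[0.737, 0.52, -0.432, 1.158], [0.676, -0.574, 0.462, -0.637], [-0.008, -0.632, -0.775, 1.275], [0.0, 0.0, 0.0, 1.0]]
pan_top [(0.66, [256, 217, 339, 285])]
pad []
check_weight [(0.59, [306, 184, 327, 216]), (0.37, [350, 105, 441, 301])]
basket_small [(0.85, [186, 277, 238, 339]), (0.63, [284, 294, 344, 382])]
basket_medium [(0.82, [141, 237, 203, 302]), (0.75, [192, 346, 257, 414])]
basket_large [(0.75, [422, 228, 491, 296]), (0.67, [346, 106, 441, 302]), (0.64, [285, 298, 344, 381])]
hook0 [(0.9, [350, 106, 442, 301])]
tape [(0.78, [365, 314, 401, 352])]
bottle [(0.81, [121, 308, 148, 343])]
cup [(0.72, [358, 121, 380, 155]), (0.71, [304, 185, 325, 214])]
wrench [(0.68, [193, 347, 261, 414]), (0.57, [316, 352, 372, 408])]
screwdriver [(0.57, [328, 146, 365, 188])]
top 545.7007261712615 318.32773740224724 244.67560360185348 [[-0.002, -0.99, 0.138, 0.363], [-1.0, 0.001, -0.008, 0.002], [0.008, -0.138, -0.99, 1.425], [0.0, 0.0, 0.0, 1.0]]
pan_top [(0.94, [282, 250, 358, 316])]
pad [(0.68, [223, 300, 271, 342]), (0.38, [434, 208, 499, 257])]
check_weight [(0.97, [240, 311, 263, 332])]
basket_small [(0.76, [404, 280, 456, 314]), (0.61, [350, 169, 412, 224])]
basket_medium [(0.84, [431, 207, 500, 256]), (0.8, [399, 334, 453, 395])]
basket_large [(0.91, [348, 167, 414, 223]), (0.67, [185, 124, 254, 177]), (0.64, [480, 329, 513, 345])]
hook0 [(0.62, [76, 156, 308, 300]), (0.43, [403, 279, 453, 320])]
tape [(0.91, [308, 153, 342, 185])]
bottle [(0.74, [482, 328, 513, 345])]
cup [(0.8, [110, 330, 148, 357]), (0.48, [239, 310, 260, 332])]
wrench [(0.97, [350, 154, 418, 169]), (0.66, [349, 168, 412, 223])]
screwdriver [(0.92, [165, 334, 181, 376])]
```

View pics/top0.png

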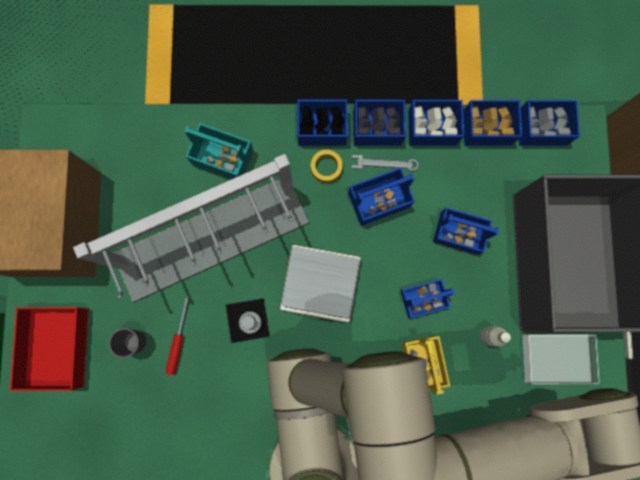

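View pics/scene0.png

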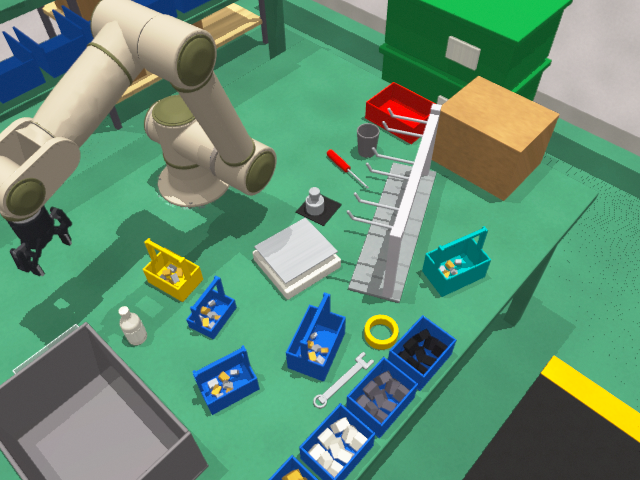

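Top picture: blue baskets small (428,299), medium (466,231) and large (382,197). The look-alikes are yellow (428,363) and turquoise (219,150). The five blue bins along y=120 px hold bulk parts and have no handle. Pan is at (320,283), weight on its pad at (249,321), and the rack is on the left with prongs pointing to the lower right. I'll fit poses and confirm with an enlarged crop.

```bash
cat > h.py <<'E'
from bench import *
import cv2,numpy as np
from scipy.optimize import minimize
DIM={'small':(.075,.105,.040,.105,.093),'medium':(.085,.122,.060,.125,.110),'large':(.095,.140,.080,.145,.128)}
def proj(r,P):
    T=np.linalg.inv(r['world_from_camera']);p=np.atleast_2d(P)@T[:3,:3].T+T[:3,3]
    return np.c_[r['fx']*p[:,0]/p[:,2]+r['cx'],r['fy']*p[:,1]/p[:,2]+r['cy']]
def plane(r,uv,z):
    W=r['world_from_camera'];d=W[:3,:3]@np.array([(uv[0]-r['cx'])/r['fx'],(uv[1]-r['cy'])/r['fy'],1]);return W[:3,3]+d*(z-W[2,3])/d[2]
def box(x0,x1,y0,y1,z0,z1): return np.array([[x,y,z] for x in(x0,x1) for y in(y0,y1) for z in(z0,z1)])
def parts(n):
    if n=='pan': return [box(-.075,.075,-.085,.085,-.006,0)]
    a,b,h,u,c=DIM[n];c/=2
    return [box(-a/2,a/2,-b/2,b/2,0,h),box(-.005,.005,-c-.006,c+.006,u,u+.012)]+[box(-.008,.008,*sorted((s*c,s*(c+.006))),0,u+.012) for s in(1,-1)]
def render(r,n,p,z):
    m=np.zeros((480,640),np.uint8);c,s=np.cos(p[2]),np.sin(p[2]);R=np.array([[c,-s,0],[s,c,0],[0,0,1]])
    for P in parts(n):
        q=proj(r,P@R.T+[p[0],p[1],z]);cv2.fillConvexPoly(m,cv2.convexHull((q*16).round().astype(np.int32)),255,cv2.LINE_AA,4)
    return m
def blue(r,bb,lo=(105,90,25),hi=(130,255,255)):
    m=cv2.inRange(cv2.cvtColor(r['pixels'],cv2.COLOR_RGB2HSV),lo,hi);k=np.zeros_like(m);l,t,R,b=[int(v) for v in bb];k[max(t,0):b,max(l,0):R]=m[max(t,0):b,max(l,0):R]
    k=cv2.morphologyEx(k,cv2.MORPH_CLOSE,np.ones((3,3)));n,L,S,_=cv2.connectedComponentsWithStats(k)
    return fill((L==1+S[1:,4].argmax()).astype(np.uint8)*255)
def fill(m):
    c,_=cv2.findContours((m>127).astype(np.uint8),cv2.RETR_EXTERNAL,cv2.CHAIN_APPROX_NONE);o=m.copy();cv2.drawContours(o,c,-1,255,-1);return o
def fit(n,views,p0,z=0):
    """views: list of (reading, mask)"""
    B=[cv2.GaussianBlur(m,(0,0),1).astype(float)/255 for _,m in views]
    def cost(p):
        return sum(np.abs(cv2.GaussianBlur(fill(render(r,n,p,z)),(0,0),1)/255.-b).sum()/b.sum() for (r,_),b in zip(views,B))
    best=None
    for y in np.radians(np.arange(0,180,15)):
        q=min(((cost((p0[0]+dx,p0[1]+dy,y)),(p0[0]+dx,p0[1]+dy,y)) for dx in(-.01,0,.01) for dy in(-.01,0,.01)))
        if best is None or q[0]<best[0]: best=q
    s=np.array(best[1])+[[0,0,0],[.006,0,0],[0,.006,0],[0,0,.12]]
    o=minimize(cost,best[1],method='Nelder-Mead',options=dict(initial_simplex=s,xatol=1e-4,fatol=1e-4))
    return o.x,o.fun
E
python3 - <<'E'
from h import *
t=read_camera('top');s=read_camera('scene')
for n,bt,bs in (('small',(398,274,462,322),(180,270,240,342)),('medium',(428,202,504,260),(190,340,262,418)),('large',(343,162,420,227),(280,290,350,386))):
    mt=blue(t,bt);ms=blue(s,bs);y,x=np.nonzero(mt);p0=plane(t,(x.mean(),y.mean()),.04)
    for v in ([(t,mt)],[(s,ms)],[(t,mt),(s,ms)]):
        p,c=fit(n,v,p0);print(n,np.round(p[:2],4),round(np.degrees(p[2])%180,1),round(c,3))
k=masks_of('pan_top','top')[0]['mask'].astype(np.uint8)*255
p,c=fit('pan',[(t,k)],plane(t,(320,283),.068),.068);print('pan',p[:2],np.degrees(p[2])%180,c)
b=boxes_of('check_weight','top')[0]['bbox'];print('wt',b)
for z in(.03,.05):print(plane(t,((b[0]+b[2])/2,(b[1]+b[3])/2),z))
i=t['pixels'][140:320,60:320];i2=s['pixels'][90:310,320:480]
i=cv2.resize(i,None,fx=3,fy=3,interpolation=cv2.INTER_CUBIC);i2=cv2.resize(i2,None,fx=2.7,fy=2.7,interpolation=cv2.INTER_CUBIC)
cv2.imwrite('pics/rt.png',i[:,:,::-1]);cv2.imwrite('pics/rs.png',i2[:,:,::-1])
j=cv2.resize(t['pixels'][150:400,200:520],None,fx=2.4,fy=2.4,interpolation=cv2.INTER_CUBIC);cv2.imwrite('pics/crop.png',j[:,:,::-1])
E
```

```text
small [ 0.42   -0.2844] 16.3 0.14
small [ 0.4213 -0.282 ] 19.6 0.112
small [ 0.4195 -0.2826] 17.8 0.259
medium [ 0.5922 -0.3806] 163.6 0.137
medium [ 0.5948 -0.3813] 161.2 0.094
medium [ 0.595  -0.3816] 161.9 0.234
large [ 0.6812 -0.1688] 23.1 0.12
large [ 0.6834 -0.1695] 23.6 0.084
large [ 0.6831 -0.1702] 22.8 0.206
pan [ 0.46028274 -0.01527412] 168.3650135030424 0.0780730443731508
wt [241.2, 312.9, 264.2, 333.0]
[0.35791138 0.15613296 0.03      ]
[0.35797952 0.15391728 0.05      ]
```

View pics/rt.png

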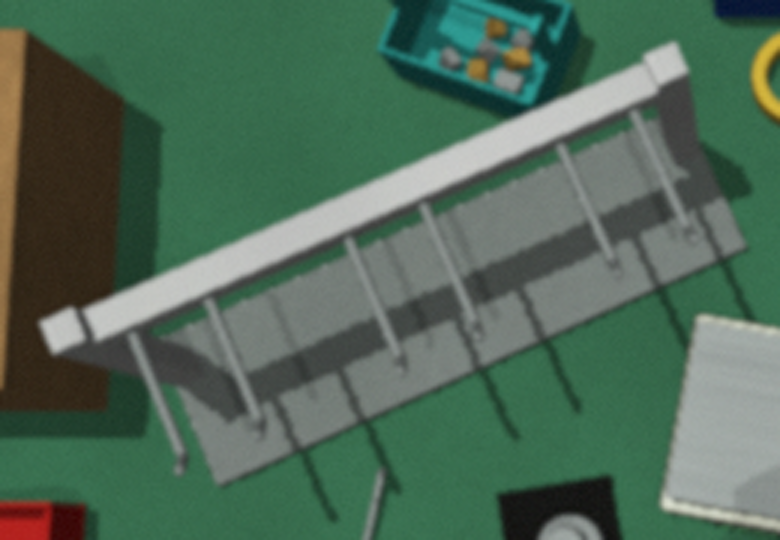

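View pics/rs.png

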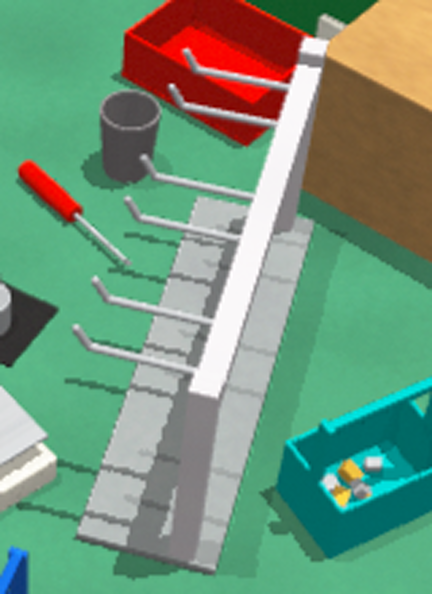

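View pics/crop.png

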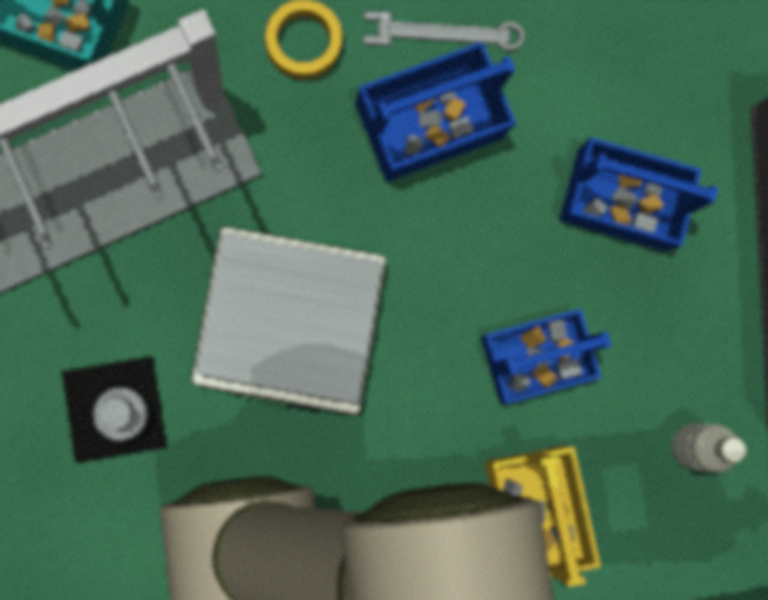

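Crop confirms the three blue handled baskets in three sizes; the yellow and turquoise ones are separate. Rack crops show six prong tips in each view, so I fit the rack pose from those twelve pixels.

```bash
cat > rack.py <<'E'
from h import *
from scipy.optimize import least_squares
t=read_camera('top');s=read_camera('scene')
T=np.array([(689,233),(613,267),(476,333),(400,366),(258,429),(180,466)])/3+[60,140]
S=np.array([(78,330),(97,282),(130,203),(146,159),(174,90),(188,54)])/2.7+[320,90]
L=np.array([(-.040,170e-3*h+y,.257) for h in(-1,0,1) for y in(-.03,.03)])
def w(p,L): c,n=np.cos(p[2]),np.sin(p[2]);return L@np.array([[c,-n,0],[n,c,0],[0,0,1]]).T+[p[0],p[1],0]
for r in ([(t,T)],[(s,S)],[(t,T),(s,S)]):
    o=least_squares(lambda p:np.concatenate([(proj(a,w(p,L))-b).ravel() for a,b in r]),(.5,.15,.4))
    print(o.x[:2],np.degrees(o.x[2]),'rms',np.sqrt(np.mean(o.fun**2)))
for i in(-1,0,1):print('hook',i+1,w(o.x,np.array([[0,.17*i,.239]])))
# check weight: knob by two cameras, pad centre
b=[boxes_of('check_weight',c)[0]['bbox'] for c in('top','scene')]; print(b)
def cost(p):
    o=[]
    a=np.linspace(0,6.3,40)
    Q=np.vstack([np.c_[p[0]+R*np.cos(a),p[1]+R*np.sin(a),0*a+z] for R,z in((.027,.004),(.027,.044),(.016,.063),(.016,.082))])
    for r,bb in zip((t,s),b):
        q=proj(r,Q);o+=list(np.r_[q.min(0),q.max(0)]-bb)
    return o
o=least_squares(cost,(.358,.154));print('weight',o.x,o.fun.round(1))
g=cv2.inRange(cv2.cvtColor(t['pixels'],cv2.COLOR_RGB2HSV),(0,0,0),(180,255,45))[295:348,218:276]
y,x=np.nonzero(g); rc=cv2.minAreaRect(np.c_[x+218,y+295].astype(np.float32));print(rc,plane(t,rc[0],.004))
E
python3 rack.py
```

```text
[0.53747662 0.25067784] 24.956221086433054 rms 0.5100985029961251
[0.54342665 0.24792727] 24.53881748990114 rms 0.28123214059715373
[0.53934913 0.25029126] 24.83650588446427 rms 0.9021770782391851
hook 0 [[0.6107543  0.09601455 0.239     ]]
hook 1 [[0.53934913 0.25029126 0.239     ]]
hook 2 [[0.46794397 0.40456797 0.239     ]]
[[238.6, 312.9, 262.1, 334.3], [303.9, 184.4, 325.3, 213.7]]
weight [0.35752916 0.1648156 ] [-0.8 -0.6 -1.2 -0.3  0.2  0.9 -2.6  0.4]
((247.15115356445312, 320.1369323730469), (37.642547607421875, 37.897315979003906), 80.83765411376953) [0.3650252  0.17340068 0.004     ]
```

```bash
python3 -m jog '[{"dp":[1.5,5.5,0.3],"spin":7.5,"jaw":8},{"dp":[1.5,5.5,0.3],"spin":7.5,"jaw":8},{"dp":[1.5,5.5,0],"spin":7.5,"jaw":8},{"dp":[1.5,5.5,0],"spin":7.5,"jaw":8},{"dp":[1.5,5.5,0],"spin":7.5,"jaw":8},{"dp":[1.5,5.5,0],"spin":7.5,"jaw":8},{"dp":[1.5,5.5,0],"spin":7.5,"jaw":8},{"dp":[1.5,5.5,0],"spin":7.5,"jaw":8},{"dp":[1.5,5.5,0],"spin":7.5,"jaw":8},{"dp":[1.5,5.5,0],"spin":7.5,"jaw":8},{"dp":[1.5,5.5,0],"spin":7.5,"jaw":8},{"dp":[1.3,5.3,0],"spin":7.5,"jaw":8}]' 40; cat > see.py <<'E'
import sys
from h import *
s=sense();p=s['eef_pos'];print('tcp',np.round(p,4),'yaw',np.degrees(np.arctan2(s['orientation'][1][0],s['orientation'][0][0])).round(1),'F',np.round(s['ft_force'],2),'w',round(s['width'],4),'g',round(s['grip_force'],1),'t',s['time_s'])
def ray(r,s,uv,z):
    """wrist pixel -> world point at height z"""
    d=np.array([uv[0]-r['cx'],uv[1]-r['cy']]);n=np.hypot(*d);th=n/r['fx'];v=np.r_[d/max(n,1e-9)*np.sin(th),np.cos(th)]
    W=np.eye(4);W[:3,:3]=s['orientation'];W[:3,3]=s['eef_pos'];W=W@r['T_tool_cam'];v=W[:3,:3]@v
    return W[:3,3]+v*(z-W[2,3])/v[2]
if __name__=='__main__' and len(sys.argv)>1:
    r=read_camera('wrist');cv2.imwrite('pics/'+sys.argv[1]+'.png',r['pixels'][:,:,::-1])
    for a in sys.argv[2:]:
        n,z=a.split(':')
        for d in boxes_of(n,'wrist')[:3]:
            b=d['bbox'];print(n,round(d['confidence'],2),np.round(b),ray(r,s,((b[0]+b[2])/2,(b[1]+b[3])/2),float(z)).round(4))
E
python3 see.py w1 check_weight:.05 pad:.004
```

```text
time_s: 3.2
eef_pos: [0.3581, 0.1669, 0.2089]
orientation: [[-0.347, 0.938, 0.001], [0.938, 0.347, -0.0], [-0.0, 0.001, -1.0]]
ft_force: [0.7, -0.9, 0.3]
width: 0.0802
grip_force: 0.0
tcp [0.3581 0.1669 0.2089] yaw 110.3 F [ 0.73 -0.93  0.27] w 0.0802 g 0.0 t 3.2
check_weight 0.87 [298. 189. 352. 254.] [0.3625 0.167  0.05  ]
pad 0.69 [268.   0. 443.  92.] [0.3314 0.3375 0.004 ]
```

View pics/w1.png

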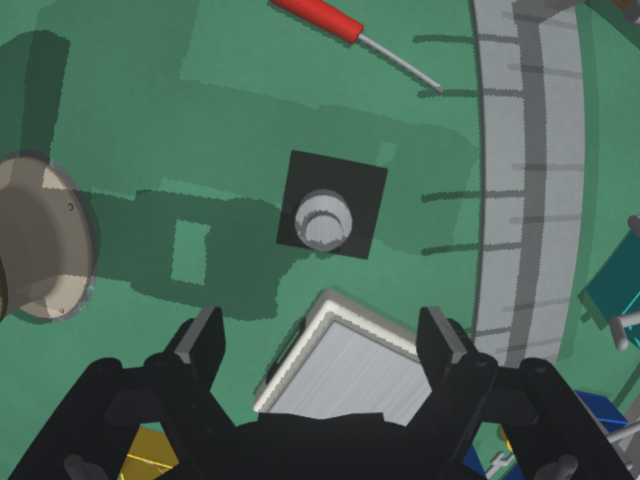

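Wrist picture: weight knob at (324,229), body (323,215), pad centre about (332,205), pan below it.

```bash
python3 - <<'E'
from see import *
r=read_camera('wrist')
print('knob',ray(r,s,(324,229),.08),'pad',[ray(r,s,u,.004).round(4) for u in((292,150),(387,168),(369,259),(277,242))],np.mean([ray(r,s,u,.004) for u in((292,150),(387,168),(369,259),(277,242))],0))
E
```

```text
tcp [0.3576 0.1666 0.2085] yaw 110.3 F [-0.12  0.27 -0.55] w 0.0801 g 0.0 t 3.35
knob [0.36010191 0.16678265 0.08      ] pad [array([0.3088, 0.2146, 0.004 ]), array([0.405 , 0.2316, 0.004 ]), array([0.4243, 0.1349, 0.004 ]), array([0.3258, 0.1186, 0.004 ])] [0.36597391 0.17491744 0.004     ]
```

```bash
python3 -m jog '[{"dp":[0.15,0,-5],"spin":0,"jaw":8},{"dp":[0,0,-5],"spin":0,"jaw":8},{"dp":[0,0,-3],"spin":0,"jaw":8},{"dp":[0,0,-1.5],"spin":0,"jaw":8},{"dp":[0,0,-1],"spin":0,"jaw":8},{"dp":[0,0,0],"spin":0,"jaw":6},{"dp":[0,0,0],"spin":0,"jaw":2.5},{"dp":[0,0,0],"spin":0,"jaw":2.5},{"dp":[0,0,0],"spin":0,"jaw":2.5},{"dp":[0,0,0],"spin":0,"jaw":2.5},{"dp":[0,0,0],"spin":0,"jaw":2.5}]' 40
```

```text
time_s: 4.78
eef_pos: [0.3594, 0.1648, 0.0537]
orientation: [[-0.343, 0.939, 0.0], [0.939, 0.343, 0.0], [-0.0, 0.0, -1.0]]
ft_force: [-0.6, -0.7, -1.0]
width: 0.0249
grip_force: 0.0
```

```bash
python3 see.py w2 check_weight:.05
```

```text
tcp [0.3594 0.1648 0.0537] yaw 110.0 F [-0.56 -0.67 -0.98] w 0.0249 g 0.0 t 4.775
check_weight 0.73 [432.   1. 520.  63.] [0.3853 0.3149 0.05  ]
check_weight 0.6 [275. 221. 374. 352.] [0.3607 0.1661 0.05  ]
```

View pics/w2.png

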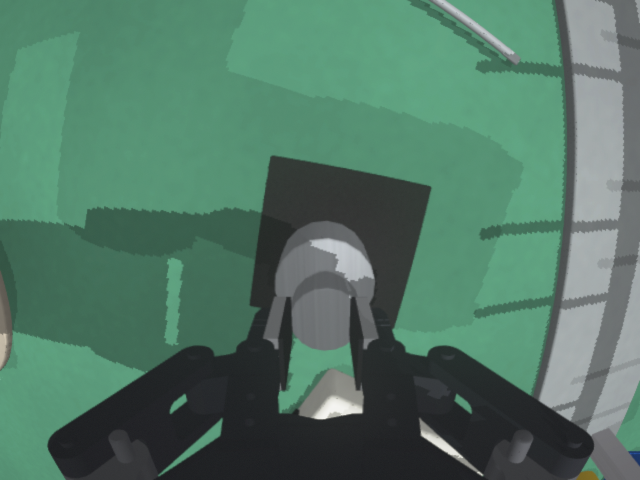

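```bash
python3 - <<'E'
from see import *
r=read_camera('wrist')
for z in (.07,.082,.09):print(z,ray(r,s,(324,312),z).round(4))
R=np.array(s['orientation']);print(r['T_tool_cam'].round(3).tolist())
# project points of tool: pad points
def pw(P):
    W=np.eye(4);W[:3,:3]=R;W[:3,3]=s['eef_pos'];W=np.linalg.inv(W@r['T_tool_cam']);q=W[:3,:3]@P+W[:3,3];th=np.arctan2(np.hypot(q[0],q[1]),q[2]);d=q[:2]/np.hypot(q[0],q[1]);return (d*th*r['fx']+[r['cx'],r['cy']]).round()
for x in(-.011,.011):
  for z in(0,-.019,-.04): print(x,z,pw(s['eef_pos']+R@np.array([x,.0125,z])),pw(s['eef_pos']+R@np.array([x,-.0125,z])))
for z in(.063,.082):
  print('knob edges',[pw(np.array([.3605,.166,z])+.016*np.array([np.cos(a),np.sin(a),0])) for a in np.radians([20,110,200,290])])
E
```

```text
tcp [0.3594 0.1648 0.0537] yaw 110.0 F [-0.41  0.75  0.69] w 0.0245 g 0.0 t 4.875
0.07 [0.3618 0.1617 0.07  ]
0.082 [0.3596 0.1674 0.082 ]
0.09 [0.3581 0.1712 0.09  ]
[[0.001, -0.957, -0.291, 0.075], [1.0, 0.001, -0.0, -0.001], [0.0, -0.291, 0.957, -0.171], [0.0, 0.0, 0.0, 1.0]]
-0.011 0 [346. 310.] [297. 310.]
-0.011 -0.019 [348. 328.] [295. 328.]
-0.011 -0.04 [352. 353.] [292. 353.]
0.011 0 [347. 270.] [296. 270.]
0.011 -0.019 [350. 285.] [293. 285.]
0.011 -0.04 [354. 306.] [290. 306.]
knob edges [array([358., 297.]), array([325., 265.]), array([291., 297.]), array([324., 326.])]
knob edges [array([362., 315.]), array([325., 281.]), array([288., 315.]), array([325., 347.])]
```

```bash
python3 -m jog '[{"dp":[0,0,0],"spin":0,"jaw":1},{"dp":[0,0,0],"spin":0,"jaw":1},{"dp":[0,0,0],"spin":0,"jaw":1},{"dp":[0,0,0],"spin":0,"jaw":1}]' 40
```

```text
time_s: 5.42
eef_pos: [0.3595, 0.1648, 0.0537]
orientation: [[-0.343, 0.939, 0.0], [0.939, 0.343, 0.0], [-0.0, 0.0, -1.0]]
ft_force: [0.4, -0.3, 1.3]
width: 0.01
grip_force: 0.6
```

```bash
python3 - <<'E'
from see import *
a=read_camera('wrist')['pixels'][150:450,160:480];b=read_camera('top')['pixels'][250:400,180:340]
v=read_camera('scene')['pixels'][140:260,240:400]
o=np.zeros((560,800,3),np.uint8);o[:300,:320]=a;o[:300,320:640]=cv2.resize(b,(320,300));o[300:540,:320]=cv2.resize(v,(320,240));o=o[:,:800]
cv2.imwrite('pics/c3.png',o[:,:,::-1])
E
```

```text
tcp [0.3595 0.1648 0.0537] yaw 110.0 F [ 0.39 -0.27  1.34] w 0.01 g 0.6 t 5.425
```

View pics/c3.png

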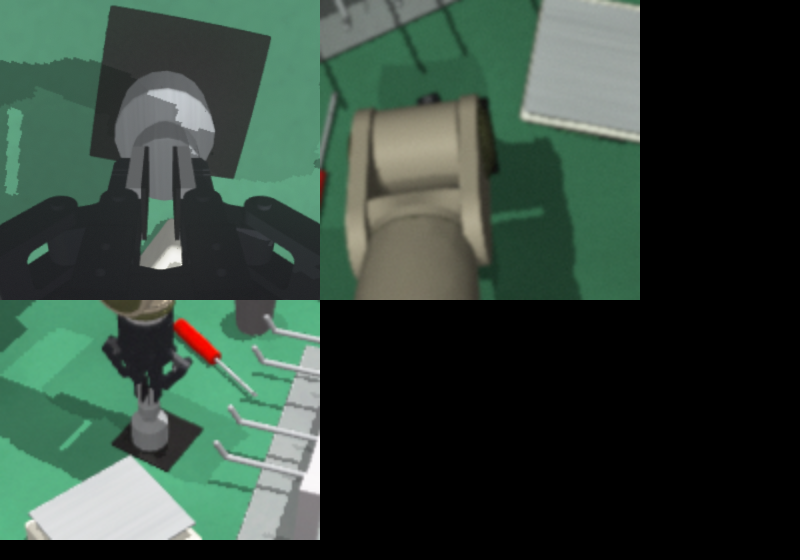

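```bash
python3 - <<'E'
from see import *
r=read_camera('wrist')
c=[ray(r,s,u,.004) for u in((271,156),(431,187),(250,305))];print(np.linalg.norm(c[1]-c[0]),np.linalg.norm(c[2]-c[0]),c)
l,m=ray(r,s,(275,282),.044),ray(r,s,(374,282),.044);print('body',np.linalg.norm(l-m),(l+m)/2)
for z in(.06,.07,.082):
  l,m=ray(r,s,(290,312),z),ray(r,s,(357,312),z);print('knob',z,np.linalg.norm(l-m),(l+m)/2)
print(s['q'])
# knob in scene cam
v=read_camera('scene')
for z in(.063,.082,.1):print('scene tip',plane(v,(240+148/2,140+(395-300)/2),z))
print('proj tcp',proj(v,[s['eef_pos']]),'knob top',proj(v,[[.3605,.166,.082]]),proj(v,[[.3605,.166,.063]]))
E
```

```text
tcp [0.3595 0.1648 0.0537] yaw 110.0 F [1.03 0.29 1.89] w 0.0101 g 0.7 t 5.575
0.09872759000841214 0.09822795364435198 [array([0.30955576, 0.21463627, 0.004     ]), array([0.40686958, 0.23128432, 0.004     ]), array([0.32619444, 0.11782777, 0.004     ])]
body 0.05224584384279656 [0.36083513 0.16588875 0.044     ]
knob 0.06 0.033211373983426024 [0.3634923  0.15674938 0.06      ]
knob 0.07 0.03119284290021573 [0.36165459 0.16150393 0.07      ]
knob 0.082 0.02877060560036335 [0.35944934 0.1672094  0.082     ]
[ 7.52519437e+00  1.36363110e+01  1.17359246e+02 -2.79710733e-04
  4.89983805e+01 -1.25181813e+01]
scene tip [0.34196627 0.18475225 0.063     ]
scene tip [0.35476445 0.17187168 0.082     ]
scene tip [0.36688905 0.15966903 0.1       ]
proj tcp [[313.74071021 196.30152388]] knob top [[314.0489566  189.56762204]] [[314.20911176 194.08082189]]
```

```bash
python3 - <<'E'
from see import *
r=read_camera('wrist');T=np.linalg.inv(r['T_tool_cam'])
def pt(P):
    q=T[:3,:3]@P+T[:3,3];n=np.hypot(q[0],q[1]);return (q[:2]/n*np.arctan2(n,q[2])*r['fx']+[r['cx'],r['cy']]).round()
for z in(0,-.013,-.03,-.045):
  for x in(-.011,.011): print(z,x,[pt(np.array([x,y,z])).tolist() for y in(.04,-.04,.005,-.005)])
E
```

```text
tcp [0.3595 0.1648 0.0537] yaw 110.0 F [0.06 0.49 1.83] w 0.0102 g 0.7 t 5.675
0 -0.011 [[398.0, 309.0], [244.0, 309.0], [331.0, 310.0], [312.0, 310.0]]
0 0.011 [[402.0, 270.0], [241.0, 270.0], [332.0, 270.0], [311.0, 270.0]]
-0.013 -0.011 [[403.0, 321.0], [239.0, 321.0], [332.0, 322.0], [311.0, 322.0]]
-0.013 0.011 [[407.0, 279.0], [236.0, 279.0], [332.0, 280.0], [311.0, 280.0]]
-0.03 -0.011 [[411.0, 339.0], [232.0, 339.0], [333.0, 341.0], [310.0, 341.0]]
-0.03 0.011 [[416.0, 294.0], [227.0, 294.0], [334.0, 295.0], [310.0, 295.0]]
-0.045 -0.011 [[418.0, 357.0], [225.0, 357.0], [334.0, 360.0], [309.0, 360.0]]
-0.045 0.011 [[425.0, 310.0], [218.0, 310.0], [335.0, 312.0], [309.0, 312.0]]
```

The pixels show the finger ends about 31 mm behind the reported TCP, sitting on top of the knob. That fits both the open and the shut picture. I'll open, go down 3 cm in small steps watching force, and close again.

```bash
python3 -m jog '[{"dp":[0,0,0.5],"spin":0,"jaw":8},{"dp":[0,0,0],"spin":0,"jaw":8},{"dp":[0,0,0],"spin":0,"jaw":8},{"dp":[0,0,0],"spin":0,"jaw":8},{"dp":[0.1,0.1,-1],"spin":0,"jaw":8},{"dp":[0,0,-1],"spin":0,"jaw":8},{"dp":[0,0,-0.5],"spin":0,"jaw":8},{"dp":[0,0,-0.5],"spin":0,"jaw":8},{"dp":[0,0,-0.4],"spin":0,"jaw":8},{"dp":[0,0,0],"spin":0,"jaw":8}]' 40; python3 -m jog '[{"dp":[0,0,0],"spin":0,"jaw":4},{"dp":[0,0,0],"spin":0,"jaw":2.5},{"dp":[0,0,0],"spin":0,"jaw":2.5},{"dp":[0,0,0],"spin":0,"jaw":2.5},{"dp":[0,0,0],"spin":0,"jaw":2.5},{"dp":[0,0,0],"spin":0,"jaw":2.5}]' 40
```

```text
time_s: 6.98
eef_pos: [0.3603, 0.1658, 0.0245]
orientation: [[-0.343, 0.939, -0.0], [0.939, 0.343, -0.0], [0.0, -0.0, -1.0]]
ft_force: [0.4, 0.2, -0.0]
width: 0.0799
grip_force: 0.0
time_s: 7.72
eef_pos: [0.3607, 0.1658, 0.0249]
orientation: [[-0.343, 0.939, 0.001], [0.939, 0.343, 0.0], [-0.0, 0.001, -1.0]]
ft_force: [0.5, 1.1, 5.2]
width: 0.0303
grip_force: 39.8
```

```bash
python3 -m jog '[{"dp":[0,0,1],"spin":0,"jaw":2.5},{"dp":[0,0,2],"spin":0,"jaw":2.5},{"dp":[0,0,4],"spin":0,"jaw":2.5},{"dp":[0,0,4],"spin":0,"jaw":2.5},{"dp":[1,-2,1],"spin":0,"jaw":2.5},{"dp":[2,-4,0],"spin":0,"jaw":2.5},{"dp":[2.5,-4.5,0],"spin":0,"jaw":2.5},{"dp":[2.5,-4.3,0],"spin":0,"jaw":2.5},{"dp":[1.5,-2.3,0],"spin":0,"jaw":2.5},{"dp":[0.5,-1,0],"spin":0,"jaw":2.5},{"dp":[0,0,0],"spin":0,"jaw":2.5},{"dp":[0,0,0],"spin":0,"jaw":2.5}]' 40; python3 - <<'E'
from see import *
t=read_camera('top')
v=read_camera('scene')
k=cv2.inRange(v['pixels'],(150,150,150),(255,255,255))
r=read_camera('wrist');o=np.hstack([cv2.resize(r['pixels'],(480,360)),v['pixels'][140:320,230:390].repeat(2,0).repeat(2,1)[:360]]);cv2.imwrite('pics/c4.png',o[:,:,::-1])
E
```

```text
time_s: 9.22
eef_pos: [0.4597, -0.0142, 0.1446]
orientation: [[-0.344, 0.939, -0.001], [0.939, 0.344, 0.0], [0.001, -0.001, -1.0]]
ft_force: [0.3, -0.3, -5.5]
width: 0.0307
grip_force: 40.8
tcp [ 0.4597 -0.0142  0.1446] yaw 110.1 F [ 0.3  -0.26 -5.46] w 0.0307 g 40.8 t 9.225
```

View pics/c4.png

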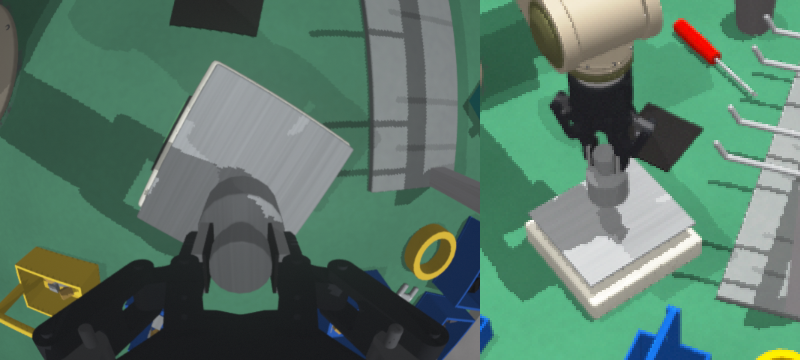

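```bash
python3 - <<'E'
from see import *
r=read_camera('wrist')
c=[ray(r,s,(u*4/3,v*4/3),.068) for u,v in((216,62),(352,150),(138,216))];print(c,np.linalg.norm(c[0]-c[1]),np.linalg.norm(c[0]-c[2]),(c[1]+c[2])/2)
E
python3 -m jog '[{"dp":[0,0,-2],"spin":0,"jaw":2.5},{"dp":[0,0,-1.5],"spin":0,"jaw":2.5},{"dp":[0,0,-0.8],"spin":0,"jaw":2.5},{"dp":[0,0,-0.4],"spin":0,"jaw":2.5},{"dp":[0,0,-0.4],"spin":0,"jaw":2.5},{"dp":[0,0,0],"spin":0,"jaw":2.5},{"dp":[0,0,0],"spin":0,"jaw":2.5},{"dp":[0,0,0],"spin":0,"jaw":2.5}]'
```

```text
tcp [ 0.4601 -0.0145  0.1448] yaw 110.1 F [ 0.03 -0.04 -5.5 ] w 0.0304 g 40.8 t 9.375
[array([0.40126273, 0.08288253, 0.068     ]), array([0.54722853, 0.05409886, 0.068     ]), array([ 0.37372746, -0.08146711,  0.068     ])] 0.14877673187918208 0.1666403097324712 [ 0.460478   -0.01368412  0.068     ]
time_s: 10.42
eef_pos: [0.4605, -0.0152, 0.0939]
orientation: [[-0.343, 0.939, 0.0], [0.939, 0.343, -0.0], [-0.0, 0.0, -1.0]]
ft_force: [0.2, 0.1, -4.8]
width: 0.0306
grip_force: 40.8
```

```bash
python3 -m jog '[{"dp":[0,0,-0.3],"spin":0,"jaw":2.5},{"dp":[0,0,-0.3],"spin":0,"jaw":2.5},{"dp":[0,0,-0.3],"spin":0,"jaw":2.5},{"dp":[0,0,-0.2],"spin":0,"jaw":2.5},{"dp":[0,0,0],"spin":0,"jaw":2.5},{"dp":[0,0,0],"spin":0,"jaw":2.5},{"dp":[0,0,0],"spin":0,"jaw":2.5}]'
```

```text
time_s: 11.3
eef_pos: [0.4605, -0.0152, 0.0828]
orientation: [[-0.343, 0.939, 0.0], [0.939, 0.343, -0.0], [-0.0, 0.0, -1.0]]
ft_force: [0.3, 0.2, -1.8]
width: 0.0309
grip_force: 41.2
```

```bash
python3 -m jog '[{"dp":[0,0,-0.25],"spin":0,"jaw":2.5},{"dp":[0,0,0],"spin":0,"jaw":2.5},{"dp":[0,0,0],"spin":0,"jaw":4.5},{"dp":[0,0,0],"spin":0,"jaw":6},{"dp":[0,0,0],"spin":0,"jaw":8},{"dp":[0,0,0],"spin":0,"jaw":8},{"dp":[0,0,0],"spin":0,"jaw":8},{"dp":[0,0,0],"spin":0,"jaw":8},{"dp":[0,0,0],"spin":0,"jaw":8},{"dp":[0,0,0],"spin":0,"jaw":8},{"dp":[0,0,0],"spin":0,"jaw":8},{"dp":[0,0,0],"spin":0,"jaw":8}]'; python3 -m jog '[{"dp":[0,0,0],"spin":0,"jaw":8},{"dp":[0,0,0],"spin":0,"jaw":5},{"dp":[0,0,0],"spin":0,"jaw":2.5},{"dp":[0,0,0],"spin":0,"jaw":2.5},{"dp":[0,0,0],"spin":0,"jaw":2.5},{"dp":[0,0,0],"spin":0,"jaw":2.5},{"dp":[0,0,0],"spin":0,"jaw":2.5}]' 40
```

```text
time_s: 12.8
eef_pos: [0.4604, -0.0152, 0.0802]
orientation: [[-0.343, 0.939, -0.0], [0.939, 0.343, 0.0], [0.0, -0.0, -1.0]]
ft_force: [-0.5, 0.8, -0.5]
width: 0.0802
grip_force: 0.0
time_s: 13.68
eef_pos: [0.4605, -0.0152, 0.0802]
orientation: [[-0.343, 0.939, 0.0], [0.939, 0.343, -0.0], [-0.0, 0.0, -1.0]]
ft_force: [1.6, 0.6, -0.4]
width: 0.0302
grip_force: 39.8
```

```bash
python3 -m jog '[{"dp":[0,0,1],"spin":0,"jaw":2.5},{"dp":[0,0,2],"spin":0,"jaw":2.5},{"dp":[0,0,3.5],"spin":0,"jaw":2.5},{"dp":[-1,2,0],"spin":0,"jaw":2.5},{"dp":[-2.5,4.5,0],"spin":0,"jaw":2.5},{"dp":[-2.5,5,0],"spin":0,"jaw":2.5},{"dp":[-2.2,4.7,0],"spin":0,"jaw":2.5},{"dp":[-1.4,2.5,0],"spin":0,"jaw":2.5},{"dp":[0,0,-2],"spin":0,"jaw":2.5},{"dp":[0,0,-3.5],"spin":0,"jaw":2.5},{"dp":[0,0,-3.5],"spin":0,"jaw":2.5},{"dp":[0,0,-1.5],"spin":0,"jaw":2.5}]'; python3 -m jog '[{"dp":[0,0,-0.5],"spin":0,"jaw":2.5},{"dp":[0,0,-0.3],"spin":0,"jaw":2.5},{"dp":[0,0,-0.2],"spin":0,"jaw":2.5},{"dp":[0,0,0],"spin":0,"jaw":2.5},{"dp":[0,0,0],"spin":0,"jaw":2.5}]'
```

```text
time_s: 15.18
eef_pos: [0.363, 0.1715, 0.0387]
orientation: [[-0.343, 0.939, -0.004], [0.939, 0.343, -0.001], [0.001, -0.004, -1.0]]
ft_force: [0.4, 0.8, -4.4]
width: 0.0307
grip_force: 40.9
time_s: 15.8
eef_pos: [0.3646, 0.1718, 0.0305]
orientation: [[-0.343, 0.939, 0.001], [0.939, 0.343, 0.0], [-0.0, 0.001, -1.0]]
ft_force: [-0.3, -0.6, -4.3]
width: 0.031
grip_force: 40.8
```

```bash
python3 -m jog '[{"dp":[0,0,-0.3],"spin":0,"jaw":2.5},{"dp":[0,0,-0.2],"spin":0,"jaw":2.5},{"dp":[0,0,-0.1],"spin":0,"jaw":2.5},{"dp":[0,0,0],"spin":0,"jaw":2.5},{"dp":[0,0,0],"spin":0,"jaw":2.5}]'
```

```text
time_s: 16.42
eef_pos: [0.3647, 0.1722, 0.0252]
orientation: [[-0.343, 0.939, 0.001], [0.939, 0.343, 0.001], [0.0, 0.001, -1.0]]
ft_force: [-4.7, 2.3, 14.6]
width: 0.0305
grip_force: 42.7
```

```bash
python3 -m jog '[{"dp":[0,0,0],"spin":0,"jaw":5},{"dp":[0,0,0],"spin":0,"jaw":8},{"dp":[0,0,0],"spin":0,"jaw":8},{"dp":[0,0,0],"spin":0,"jaw":8},{"dp":[0,0,3],"spin":0,"jaw":8},{"dp":[0,0,6],"spin":0,"jaw":8},{"dp":[0,0,6],"spin":0,"jaw":8},{"dp":[0.6,-5.5,5],"spin":0,"jaw":8},{"dp":[0.6,-6,0],"spin":0,"jaw":8},{"dp":[0.6,-6,0],"spin":0,"jaw":8},{"dp":[0.6,-6,0],"spin":0,"jaw":8},{"dp":[0.6,-6,0],"spin":0,"jaw":8}]'; python3 -m jog '[{"dp":[0.6,-6,0],"spin":-1,"jaw":8},{"dp":[0.6,-5,0],"spin":-1,"jaw":8},{"dp":[0.8,-3,0],"spin":0,"jaw":8},{"dp":[0.4,-1.5,0],"spin":0,"jaw":8},{"dp":[0,0,0],"spin":0,"jaw":8}]'
cat > look.py <<'E'
import sys
from see import *
t=read_camera('top');v=read_camera('scene')
b=boxes_of('check_weight','scene');print('wt scene',[(round(d['confidence'],2),np.round(d['bbox'])) for d in b[:2]])
for a in sys.argv[1:]:
    n,x,y=a.split(':');P=np.array([float(x),float(y),.04])
    V=[]
    for r in(t,v):
        u=proj(r,P)[0];V.append((r,blue(r,(u[0]-46,u[1]-46,u[0]+46,u[1]+46))))
    for q in([V[0]],[V[1]],V):
        p,c=fit(n,q,P);print(n,p[:2].round(4),(np.degrees(p[2])%180).round(1),round(c,3))
E
python3 look.py small:.4195:-.2826; python3 see.py w5 basket_small:.05
```

```text
time_s: 17.92
eef_pos: [0.3932, -0.1164, 0.2162]
orientation: [[-0.342, 0.94, 0.001], [0.94, 0.342, -0.0], [-0.0, 0.0, -1.0]]
ft_force: [1.2, 0.3, -0.4]
width: 0.0798
grip_force: 0.0
time_s: 18.55
eef_pos: [0.4174, -0.2692, 0.2158]
orientation: [[-0.309, 0.951, -0.0], [0.951, 0.309, 0.001], [0.001, -0.0, -1.0]]
ft_force: [0.3, 0.8, 0.5]
width: 0.0801
grip_force: 0.0
tcp [ 0.4174 -0.2692  0.2158] yaw 108.0 F [0.27 0.81 0.5 ] w 0.0801 g 0.0 t 18.55
wt scene [(0.82, array([302., 187., 328., 216.])), (0.5, array([347., 106., 440., 304.]))]
small [ 0.4315 -0.2669] 21.2 6.091
small [ 0.4208 -0.2812] 19.9 0.111
small [ 0.4229 -0.2822] 17.1 6.266
tcp [ 0.4174 -0.2682  0.2163] yaw 108.1 F [ 0.31 -1.    0.39] w 0.0798 g 0.0 t 18.7
```

View pics/w5.png

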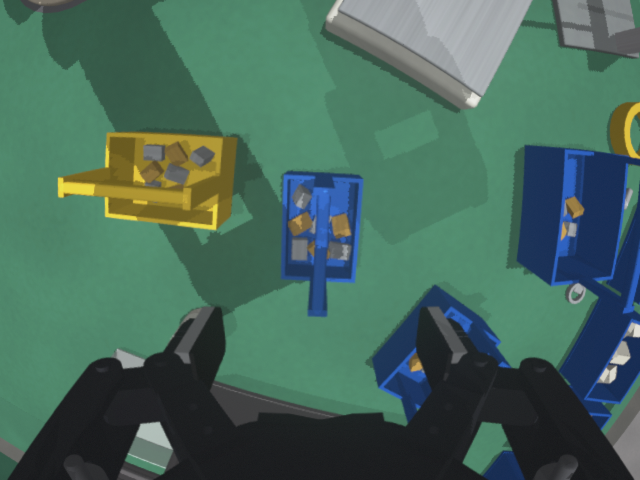

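Small basket is at (321,228), its handle bar running (323,186)–(317,312). Yellow look-alike at (170,180), large at (570,215), medium at (440,350).

```bash
python3 - <<'E'
from see import *
r=read_camera('wrist')
a,b=ray(r,s,(323,188),.117),ray(r,s,(317,314),.117);print(a,b,np.linalg.norm(a-b),(a+b)/2,np.degrees(np.arctan2(*(a-b)[1::-1])))
c=[ray(r,s,u,.04) for u in((283,173),(362,177),(356,282),(281,279))];print(np.mean(c,0),np.linalg.norm(c[0]-c[1]),np.linalg.norm(c[1]-c[2]))
E
```

```text
tcp [ 0.4175 -0.2684  0.2164] yaw 108.1 F [ 0.01  0.53 -0.31] w 0.0802 g 0.0 t 18.8
[ 0.40708557 -0.23229241  0.117     ] [ 0.43443916 -0.33073422  0.117     ] 0.10217147322053764 [ 0.42076236 -0.28151331  0.117     ] 105.52878497073374
[ 0.42123061 -0.28134921  0.04      ] 0.07408837164563799 0.10569281445448457
```

```bash
python3 -m jog '[{"dp":[0.35,-1.3,-3],"spin":-1,"jaw":8},{"dp":[0,0,-5],"spin":0,"jaw":6},{"dp":[0,0,-4],"spin":0,"jaw":5},{"dp":[0,0,-2.5],"spin":0,"jaw":5},{"dp":[0,0,-1],"spin":0,"jaw":5},{"dp":[0,0,0],"spin":0,"jaw":3},{"dp":[0,0,0],"spin":0,"jaw":0.5},{"dp":[0,0,0],"spin":0,"jaw":0.5},{"dp":[0,0,0],"spin":0,"jaw":0.5},{"dp":[0,0,0],"spin":0,"jaw":0.5},{"dp":[0,0,0],"spin":0,"jaw":0.5}]' 50
```

```text
time_s: 20.23
eef_pos: [0.4215, -0.2827, 0.0621]
orientation: [[-0.293, 0.956, 0.001], [0.956, 0.293, -0.001], [-0.002, 0.001, -1.0]]
ft_force: [-0.2, 1.8, 6.0]
width: 0.0086
grip_force: 53.6
```

```bash
python3 -m jog '[{"dp":[0,0,1],"spin":0,"jaw":0.5},{"dp":[0,0,3],"spin":0,"jaw":0.5},{"dp":[0,0,5],"spin":0,"jaw":0.5},{"dp":[0.4,3,2],"spin":0,"jaw":0.5},{"dp":[0.7,4.5,0],"spin":0,"jaw":0.5},{"dp":[0.7,5,0],"spin":0,"jaw":0.5},{"dp":[0.7,5,0],"spin":0,"jaw":0.5},{"dp":[0.7,5,0],"spin":0,"jaw":0.5},{"dp":[0.5,3,0],"spin":0,"jaw":0.5},{"dp":[0.2,1.3,0],"spin":0,"jaw":0.5},{"dp":[0,0,0],"spin":0,"jaw":0.5}]'; python3 -m jog '[{"dp":[0,0,-2],"spin":0,"jaw":0.5},{"dp":[0,0,-1],"spin":0,"jaw":0.5},{"dp":[0,0,-0.5],"spin":0,"jaw":0.5},{"dp":[0,0,-0.3],"spin":0,"jaw":0.5},{"dp":[0,0,0],"spin":0,"jaw":0.5},{"dp":[0,0,0],"spin":0,"jaw":0.5}]'
```

```text
time_s: 21.6
eef_pos: [0.4599, -0.0143, 0.1712]
orientation: [[-0.294, 0.956, -0.0], [0.956, 0.294, -0.0], [-0.0, -0.0, -1.0]]
ft_force: [0.7, -0.2, -2.5]
width: 0.0092
grip_force: 52.4
time_s: 22.35
eef_pos: [0.4601, -0.0144, 0.1334]
orientation: [[-0.293, 0.956, 0.001], [0.956, 0.293, -0.0], [-0.0, 0.0, -1.0]]
ft_force: [1.4, -0.5, -2.6]
width: 0.009
grip_force: 52.4
```

```bash
python3 -m jog '[{"dp":[0,0,-0.2],"spin":0,"jaw":0.5},{"dp":[0,0,-0.2],"spin":0,"jaw":0.5},{"dp":[0,0,-0.2],"spin":0,"jaw":0.5},{"dp":[0,0,-0.1],"spin":0,"jaw":0.5},{"dp":[0,0,0],"spin":0,"jaw":0.5},{"dp":[0,0,0],"spin":0,"jaw":0.5}]'
```

```text
time_s: 23.1
eef_pos: [0.46, -0.0143, 0.1262]
orientation: [[-0.293, 0.956, 0.0], [0.956, 0.293, 0.0], [-0.0, 0.0, -1.0]]
ft_force: [0.2, 0.2, 0.3]
width: 0.0093
grip_force: 52.8
```

```bash
python3 -m jog '[{"dp":[0,0,0],"spin":0,"jaw":2},{"dp":[0,0,0],"spin":0,"jaw":4},{"dp":[0,0,0],"spin":0,"jaw":4},{"dp":[0,0,0],"spin":0,"jaw":4},{"dp":[0,0,0],"spin":0,"jaw":4},{"dp":[0,0,0],"spin":0,"jaw":4},{"dp":[0,0,0],"spin":0,"jaw":4},{"dp":[0,0,0],"spin":0,"jaw":4},{"dp":[0,0,0],"spin":0,"jaw":4},{"dp":[0,0,0],"spin":0,"jaw":4},{"dp":[0,0,0],"spin":0,"jaw":4},{"dp":[0,0,0],"spin":0,"jaw":4}]'; python3 see.py w6 basket_small:.1 pan_top:.065; python3 -m jog '[{"dp":[0,0,0],"spin":0,"jaw":2},{"dp":[0,0,0],"spin":0,"jaw":0.5},{"dp":[0,0,0],"spin":0,"jaw":0.5},{"dp":[0,0,0],"spin":0,"jaw":0.5},{"dp":[0,0,0],"spin":0,"jaw":0.5}]' 50
```

```text
time_s: 24.6
eef_pos: [0.4599, -0.0143, 0.1261]
orientation: [[-0.293, 0.956, -0.0], [0.956, 0.293, 0.0], [0.0, -0.0, -1.0]]
ft_force: [0.2, -0.2, -0.7]
width: 0.0398
grip_force: 0.0
tcp [ 0.4599 -0.0143  0.1261] yaw 107.0 F [ 0.21 -0.23 -0.65] w 0.0398 g 0.0 t 24.6
basket_small 0.63 [253. 171. 395. 420.] [ 0.4658 -0.0278  0.1   ]
pan_top 0.7 [179.  83. 475. 384.] [ 0.4595 -0.0006  0.065 ]
time_s: 25.38
eef_pos: [0.46, -0.0143, 0.1261]
orientation: [[-0.293, 0.956, 0.0], [0.956, 0.293, 0.0], [0.0, 0.0, -1.0]]
ft_force: [0.2, 0.5, -0.4]
width: 0.009
grip_force: 52.2
```

View pics/w6.png

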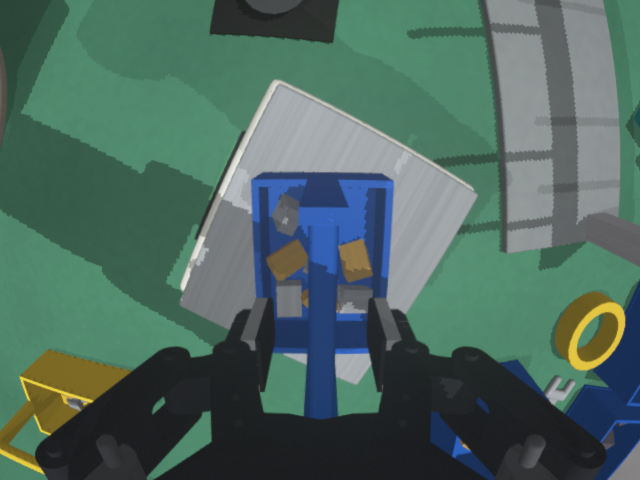

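```bash
python3 -m jog '[{"dp":[0,0,1],"spin":0,"jaw":0.5},{"dp":[0,0,3],"spin":0,"jaw":0.5},{"dp":[-1,0,5],"spin":0,"jaw":0.5},{"dp":[-4,2,1.5],"spin":0,"jaw":0.5},{"dp":[-3,4.5,0],"spin":1,"jaw":0.5},{"dp":[-2,5,0],"spin":1,"jaw":0.5},{"dp":[-1,5,0],"spin":1,"jaw":0.5},{"dp":[0,5,0],"spin":1,"jaw":0.5},{"dp":[0,5,0],"spin":1,"jaw":0.5},{"dp":[0,5,0],"spin":1,"jaw":0.5},{"dp":[0,3.5,0],"spin":1,"jaw":0.5},{"dp":[0,1.4,0],"spin":1,"jaw":0.5}]'; python3 -m jog '[{"dp":[0,0,0],"spin":0,"jaw":0.5},{"dp":[0,0,0],"spin":0,"jaw":0.5}]'; python3 see.py w7
```

```text
time_s: 26.88
eef_pos: [0.3495, 0.351, 0.2312]
orientation: [[-0.426, 0.905, -0.0], [0.905, 0.426, -0.0], [-0.0, -0.0, -1.0]]
ft_force: [-0.0, -0.4, -2.7]
width: 0.0088
grip_force: 51.9
time_s: 27.12
eef_pos: [0.3501, 0.3488, 0.2313]
orientation: [[-0.422, 0.906, -0.0], [0.906, 0.422, -0.0], [-0.0, -0.0, -1.0]]
ft_force: [0.5, -0.1, -2.2]
width: 0.0089
grip_force: 51.9
tcp [0.3501 0.3488 0.2313] yaw 115.0 F [ 0.51 -0.05 -2.18] w 0.0089 g 51.9 t 27.125
```

View pics/w7.png

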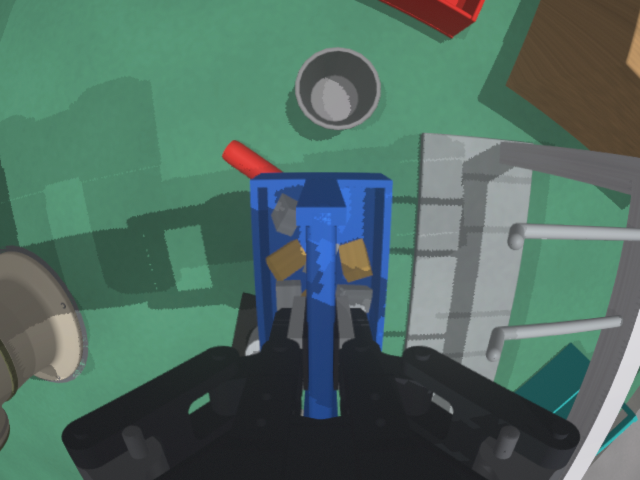

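```bash
cat > hk.py <<'E'
from see import *
import json
def hook(pts,tips):
    r=read_camera('wrist')
    P=[ray(r,s,u,.236) for u in pts];T=[ray(r,s,u,.257) for u in tips]
    for i in(0,2):
        d=P[i+1]-P[i];print('dir',np.degrees(np.arctan2(d[1],d[0])).round(1))
    yaw=np.radians(24.8);ex=np.array([np.cos(yaw),np.sin(yaw),0]);ey=np.array([-ex[1],ex[0],0])
    R=np.array(s['orientation']);tc=s['eef_pos']
    print('lateral of prongs rel tcp (hook y):',[round(float((p-tc)@ey)*1e3,1) for p in P]);print('tips fwd/lat',[(round(float((p-tc)@ex)*1e3,1),round(float((p-tc)@ey)*1e3,1)) for p in T])
E
python3 - <<'E'
from hk import *
hook([(530,233),(630,236),(522,330),(610,323)],[(514,240),(494,350)])
E
```

```text
tcp [0.3502 0.3487 0.2313] yaw 115.0 F [ 0.06  0.28 -2.02] w 0.0091 g 51.9 t 27.175
dir 24.6
dir 23.1
lateral of prongs rel tcp (hook y): [32.2, 31.9, -25.1, -27.3]
tips fwd/lat [(85.9, 34.3), (86.6, -22.9)]
```

```bash
python3 -m jog '[{"dp":[-0.1,0.3,0],"spin":0,"jaw":0.5},{"dp":[1.8,0.85,0],"spin":0,"jaw":0.5},{"dp":[2.7,1.25,0],"spin":0,"jaw":0.5},{"dp":[2.7,1.25,0],"spin":0,"jaw":0.5},{"dp":[2.7,1.25,0],"spin":0,"jaw":0.5},{"dp":[1.8,0.8,0],"spin":0,"jaw":0.5},{"dp":[0.7,0.3,0],"spin":0,"jaw":0.5},{"dp":[0,0,0],"spin":0,"jaw":0.5},{"dp":[0,0,-1],"spin":0,"jaw":0.5},{"dp":[0,0,-1],"spin":0,"jaw":0.5},{"dp":[0,0,-0.8],"spin":0,"jaw":0.5},{"dp":[0,0,0],"spin":0,"jaw":0.5}]'; python3 see.py w8
```

```text
time_s: 28.72
eef_pos: [0.4726, 0.4095, 0.2022]
orientation: [[-0.423, 0.906, -0.001], [0.906, 0.423, -0.001], [-0.0, -0.002, -1.0]]
ft_force: [-0.4, 0.3, -1.9]
width: 0.0092
grip_force: 51.9
tcp [0.4726 0.4095 0.2022] yaw 115.0 F [-0.39  0.3  -1.87] w 0.0092 g 51.9 t 28.725
```

View pics/w8.png

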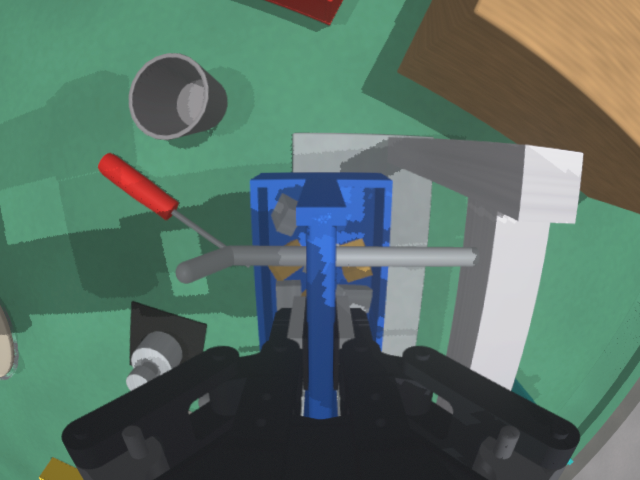

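Prong (230–475,257) passes under the bar, with its tip at (185,270). The arch clears it, so I lower onto the prongs.

```bash
python3 -m jog '[{"dp":[0,0,-0.3],"spin":0,"jaw":0.5},{"dp":[0,0,-0.2],"spin":0,"jaw":0.5},{"dp":[0,0,-0.2],"spin":0,"jaw":0.5},{"dp":[0,0,0],"spin":0,"jaw":0.5},{"dp":[0,0,0],"spin":0,"jaw":0.5}]'
```

```text
time_s: 29.4
eef_pos: [0.473, 0.4097, 0.1962]
orientation: [[-0.423, 0.906, 0.0], [0.906, 0.423, 0.0], [0.0, 0.0, -1.0]]
ft_force: [0.1, -0.0, -2.3]
width: 0.009
grip_force: 51.9
```

```bash
python3 -m jog '[{"dp":[0,0,-0.1],"spin":0,"jaw":0.5},{"dp":[0,0,-0.1],"spin":0,"jaw":0.5},{"dp":[0,0,0],"spin":0,"jaw":0.5},{"dp":[0,0,0],"spin":0,"jaw":0.5}]'
```

```text
time_s: 29.9
eef_pos: [0.4731, 0.4098, 0.1951]
orientation: [[-0.423, 0.906, 0.001], [0.906, 0.423, 0.001], [0.0, 0.001, -1.0]]
ft_force: [-1.4, -1.5, 6.1]
width: 0.0088
grip_force: 52.9
```

```bash
python3 -m jog '[{"dp":[0,0,0],"spin":0,"jaw":1.5},{"dp":[0,0,0],"spin":0,"jaw":3},{"dp":[0,0,0],"spin":0,"jaw":3},{"dp":[0,0,0],"spin":0,"jaw":3},{"dp":[0,0,0],"spin":0,"jaw":3},{"dp":[0,0,0],"spin":0,"jaw":3},{"dp":[0,0,0],"spin":0,"jaw":3},{"dp":[0,0,0],"spin":0,"jaw":3},{"dp":[0,0,1],"spin":0,"jaw":3},{"dp":[0,0,3],"spin":0,"jaw":3},{"dp":[0,0,5],"spin":0,"jaw":3},{"dp":[-2,-5,0],"spin":0,"jaw":5}]'; python3 -m jog '[{"dp":[-3,-5,0],"spin":-4,"jaw":8},{"dp":[-2,-5.5,0],"spin":-4,"jaw":8},{"dp":[0,-6,0],"spin":-4,"jaw":8},{"dp":[0,-6,0],"spin":-4,"jaw":8},{"dp":[1,-6,0],"spin":-4,"jaw":8},{"dp":[1,-6,0],"spin":-4,"jaw":8},{"dp":[2,-6,0],"spin":-4,"jaw":8},{"dp":[2,-6,0],"spin":-4,"jaw":8},{"dp":[3,-5.5,-1],"spin":-4,"jaw":8},{"dp":[3,-5.5,-1],"spin":-4,"jaw":8},{"dp":[2.5,-5,-1],"spin":-3,"jaw":8},{"dp":[2,-5,-1],"spin":0,"jaw":8}]'; python3 - <<'E'
from see import *
t=read_camera('top');v=read_camera('scene');w=read_camera('wrist')
for n in('basket_small','basket_medium','basket_large'):
  for c in('top','scene','wrist'):print(n,c,[(round(d['confidence'],2),np.round(d['bbox']).astype(int).tolist()) for d in boxes_of(n,c)][:3])
o=np.zeros((600,800,3),np.uint8);o[:360,:480]=cv2.resize(v['pixels'][100:400,120:520],(480,360));o[360:,:320]=cv2.resize(t['pixels'],(320,240));o[360:,320:640]=cv2.resize(w['pixels'],(320,240));cv2.imwrite('pics/c9.png',o[:,:,::-1]);cv2.imwrite('pics/w9.png',w['pixels'][:,:,::-1])
E
python3 look.py medium:.594:-.381 large:.683:-.17
```

```text
time_s: 31.4
eef_pos: [0.4555, 0.3615, 0.2892]
orientation: [[-0.425, 0.905, 0.01], [0.905, 0.425, 0.005], [0.001, 0.012, -1.0]]
ft_force: [1.4, -1.5, -0.7]
width: 0.0474
grip_force: 0.0
time_s: 32.9
eef_pos: [0.5673, -0.314, 0.2447]
orientation: [[0.309, 0.951, 0.001], [0.951, -0.309, -0.0], [-0.0, 0.001, -1.0]]
ft_force: [0.6, 0.2, 0.8]
width: 0.0801
grip_force: 0.0
tcp [ 0.5673 -0.314   0.2447] yaw 72.0 F [0.64 0.2  0.84] w 0.0801 g 0.0 t 32.9
basket_small top [(0.84, [101, 252, 168, 296])]
basket_small scene [(0.71, [380, 110, 414, 165])]
basket_small wrist []
basket_medium top [(0.82, [407, 337, 451, 396]), (0.64, [352, 156, 415, 170]), (0.35, [225, 300, 266, 343])]
basket_medium scene [(0.96, [191, 343, 255, 416]), (0.58, [142, 239, 203, 300])]
basket_medium wrist [(0.82, [4, 200, 137, 320]), (0.63, [325, 200, 411, 361])]
basket_large top [(0.78, [188, 122, 253, 175])]
basket_large scene [(0.79, [421, 227, 492, 297]), (0.65, [287, 296, 343, 381])]
basket_large wrist [(0.55, [304, 3, 482, 124])]
tcp [ 0.5666 -0.3118  0.245 ] yaw 72.1 F [0.02 0.36 0.3 ] w 0.08 g 0.0 t 33.5
wt scene [(0.69, array([303., 186., 329., 214.])), (0.18, array([357., 125., 377., 154.]))]
medium [ 0.5898 -0.3959] 32.9 11.895
medium [ 0.5957 -0.3814] 160.9 0.094
medium [ 0.591  -0.3932] 30.3 12.431
large [ 0.6825 -0.17  ] 22.8 0.116
large [ 0.684 -0.17 ] 23.1 0.087
large [ 0.6825 -0.1694] 22.6 0.205
```

View pics/c9.png

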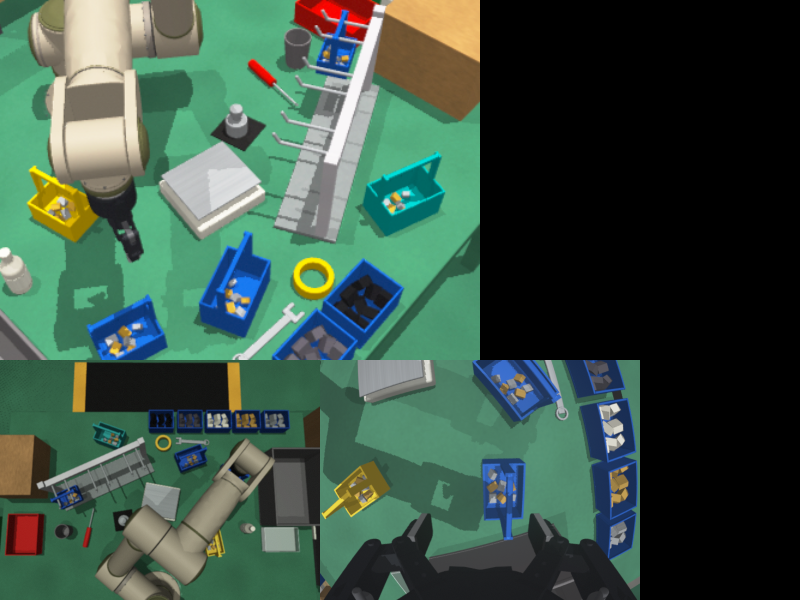

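Small basket hangs upright on the left hook (composite 340,55). Medium (505,485 in the wrist part) hasn't moved and the scene fit agrees with the first one, so I fetch it.

```bash
python3 -m jog '[{"dp":[1.5,-3.5,0],"spin":-0.5,"jaw":8},{"dp":[1.4,-3.5,-2],"spin":0,"jaw":7},{"dp":[0,0,-4.5],"spin":0,"jaw":6},{"dp":[0,0,-5],"spin":0,"jaw":5},{"dp":[0,0,-3],"spin":0,"jaw":5},{"dp":[0,0,-1.8],"spin":0,"jaw":5},{"dp":[0,0,0],"spin":0,"jaw":5},{"dp":[0,0,0],"spin":0,"jaw":2},{"dp":[0,0,0],"spin":0,"jaw":0.5},{"dp":[0,0,0],"spin":0,"jaw":0.5},{"dp":[0,0,0],"spin":0,"jaw":0.5},{"dp":[0,0,0],"spin":0,"jaw":0.5}]' 50
```

```text
time_s: 35.15
eef_pos: [0.5959, -0.3825, 0.0826]
orientation: [[0.317, 0.949, 0.001], [0.949, -0.317, -0.001], [-0.001, 0.001, -1.0]]
ft_force: [-1.7, 1.6, 5.0]
width: 0.0088
grip_force: 52.6
```

```bash
python3 -m jog '[{"dp":[0,0,1],"spin":0,"jaw":0.5},{"dp":[0,0,3],"spin":0,"jaw":0.5},{"dp":[-1,0.5,5],"spin":0,"jaw":0.5},{"dp":[-3.5,2,2],"spin":0,"jaw":0.5},{"dp":[-4,4,0],"spin":0,"jaw":0.5},{"dp":[-2.5,5.5,0],"spin":0,"jaw":0.5},{"dp":[-1,6,0],"spin":1,"jaw":0.5},{"dp":[-0.6,6,0],"spin":1,"jaw":0.5},{"dp":[-0.5,6,0],"spin":1,"jaw":0.5},{"dp":[-0.5,5,0],"spin":1,"jaw":0.5},{"dp":[0,1.8,0],"spin":1,"jaw":0.5},{"dp":[0,0,0],"spin":0,"jaw":0.5}]'; python3 -m jog '[{"dp":[0,0,-2],"spin":0,"jaw":0.5},{"dp":[0,0,-1],"spin":0,"jaw":0.5},{"dp":[0,0,-0.6],"spin":0,"jaw":0.5},{"dp":[0,0,-0.4],"spin":0,"jaw":0.5},{"dp":[0,0,0],"spin":0,"jaw":0.5},{"dp":[0,0,0],"spin":0,"jaw":0.5}]'
```

```text
time_s: 36.65
eef_pos: [0.4594, -0.0133, 0.1916]
orientation: [[0.231, 0.973, 0.0], [0.973, -0.231, -0.0], [-0.0, 0.0, -1.0]]
ft_force: [0.0, -0.7, -2.8]
width: 0.0087
grip_force: 51.4
time_s: 37.4
eef_pos: [0.4598, -0.0143, 0.1517]
orientation: [[0.233, 0.973, 0.001], [0.973, -0.233, -0.0], [-0.0, 0.001, -1.0]]
ft_force: [0.4, 0.3, -3.8]
width: 0.0088
grip_force: 51.4
```

```bash
python3 -m jog '[{"dp":[0,0,-0.2],"spin":0,"jaw":0.5},{"dp":[0,0,-0.2],"spin":0,"jaw":0.5},{"dp":[0,0,-0.2],"spin":0,"jaw":0.5},{"dp":[0,0,-0.1],"spin":0,"jaw":0.5},{"dp":[0,0,0],"spin":0,"jaw":0.5},{"dp":[0,0,0],"spin":0,"jaw":0.5}]'
```

```text
time_s: 38.15
eef_pos: [0.4596, -0.0142, 0.1445]
orientation: [[0.233, 0.973, 0.0], [0.973, -0.233, 0.0], [0.0, 0.0, -1.0]]
ft_force: [-0.5, 1.2, -0.1]
width: 0.0086
grip_force: 51.9
```

```bash
python3 -m jog '[{"dp":[0,0,0],"spin":0,"jaw":2},{"dp":[0,0,0],"spin":0,"jaw":4},{"dp":[0,0,0],"spin":0,"jaw":4},{"dp":[0,0,0],"spin":0,"jaw":4},{"dp":[0,0,0],"spin":0,"jaw":4},{"dp":[0,0,0],"spin":0,"jaw":4},{"dp":[0,0,0],"spin":0,"jaw":4},{"dp":[0,0,0],"spin":0,"jaw":4},{"dp":[0,0,0],"spin":0,"jaw":4},{"dp":[0,0,0],"spin":0,"jaw":4},{"dp":[0,0,0],"spin":0,"jaw":4},{"dp":[0,0,0],"spin":0,"jaw":4}]'; python3 - <<'E'
from see import *
v=read_camera('scene');P=np.array([.46,-.0145,.1]);u=proj(v,P)[0]
p,c=fit('medium',[(v,blue(v,(u[0]-48,u[1]-50,u[0]+48,u[1]+50)))],P,.063);print(p[:2],np.degrees(p[2])%180,c)
E
python3 -m jog '[{"dp":[0,0,0],"spin":0,"jaw":2},{"dp":[0,0,0],"spin":0,"jaw":0.5},{"dp":[0,0,0],"spin":0,"jaw":0.5},{"dp":[0,0,0],"spin":0,"jaw":0.5},{"dp":[0,0,0],"spin":0,"jaw":0.5}]' 50
```

```text
time_s: 39.65
eef_pos: [0.4596, -0.0143, 0.1444]
orientation: [[0.233, 0.973, 0.0], [0.973, -0.233, -0.0], [-0.0, 0.0, -1.0]]
ft_force: [1.1, -0.2, -0.5]
width: 0.0402
grip_force: 0.0
tcp [ 0.4596 -0.0143  0.1444] yaw 76.5 F [ 1.14 -0.23 -0.53] w 0.0402 g 0.0 t 39.65
[ 0.46047521 -0.0124842 ] 170.41896150831658 0.17560273612110483
time_s: 40.33
eef_pos: [0.4596, -0.0143, 0.1444]
orientation: [[0.233, 0.973, 0.0], [0.973, -0.233, -0.0], [0.0, 0.0, -1.0]]
ft_force: [-0.1, -0.2, 0.0]
width: 0.0089
grip_force: 52.2
```

```bash
python3 -m jog '[{"dp":[0,0,1],"spin":0,"jaw":0.5},{"dp":[0,0,3],"spin":0,"jaw":0.5},{"dp":[-2,0,4.8],"spin":3,"jaw":0.5},{"dp":[-4,1,0],"spin":5,"jaw":0.5},{"dp":[-2,3,0],"spin":5,"jaw":0.5},{"dp":[0,4,0],"spin":5,"jaw":0.5},{"dp":[0,4,0],"spin":5,"jaw":0.5},{"dp":[0,4,0],"spin":5,"jaw":0.5},{"dp":[2,3,0],"spin":5,"jaw":0.5},{"dp":[2,2.2,0],"spin":5.5,"jaw":0.5},{"dp":[0,0,0],"spin":0,"jaw":0.5},{"dp":[0,0,0],"spin":0,"jaw":0.5}]'; python3 see.py w10
```

```text
time_s: 41.82
eef_pos: [0.4191, 0.1975, 0.2324]
orientation: [[-0.423, 0.906, -0.001], [0.906, 0.423, -0.0], [0.0, -0.001, -1.0]]
ft_force: [-0.1, 0.0, -2.9]
width: 0.0092
grip_force: 51.8
tcp [0.4191 0.1975 0.2324] yaw 115.0 F [-0.07  0.   -2.89] w 0.0092 g 51.8 t 41.825
```

View pics/w10.png

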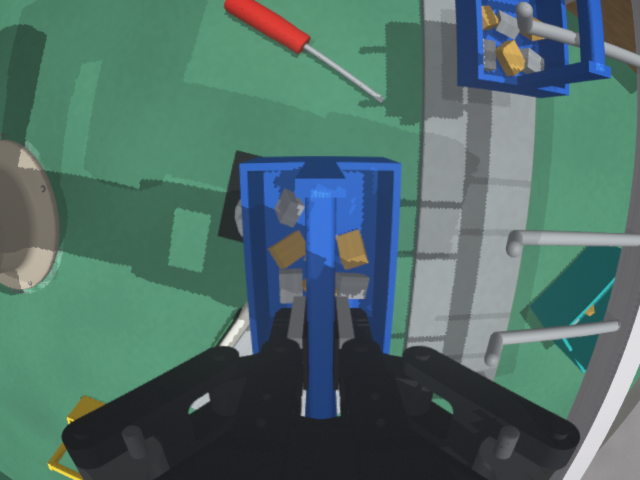

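Hook 1's prongs at (514,240) and (497,345) are centred on the bar to within about 1 mm, so I go straight in.

```bash
python3 -m jog '[{"dp":[0.9,0.4,0],"spin":0,"jaw":0.5},{"dp":[1.8,0.85,0],"spin":0,"jaw":0.5},{"dp":[2.7,1.25,0],"spin":0,"jaw":0.5},{"dp":[2.7,1.25,0],"spin":0,"jaw":0.5},{"dp":[2.7,1.25,0],"spin":0,"jaw":0.5},{"dp":[1.2,0.55,0],"spin":0,"jaw":0.5},{"dp":[0.5,0.2,0],"spin":0,"jaw":0.5},{"dp":[0,0,0],"spin":0,"jaw":0.5},{"dp":[0,0,-1],"spin":0,"jaw":0.5},{"dp":[0,0,-1],"spin":0,"jaw":0.5},{"dp":[0,0,-0.9],"spin":0,"jaw":0.5},{"dp":[0,0,0],"spin":0,"jaw":0.5}]'; python3 -m jog '[{"dp":[0,0,-0.3],"spin":0,"jaw":0.5},{"dp":[0,0,-0.2],"spin":0,"jaw":0.5},{"dp":[0,0,-0.2],"spin":0,"jaw":0.5},{"dp":[0,0,-0.1],"spin":0,"jaw":0.5},{"dp":[0,0,0],"spin":0,"jaw":0.5},{"dp":[0,0,0],"spin":0,"jaw":0.5}]'
```

```text
time_s: 43.38
eef_pos: [0.5441, 0.2551, 0.2025]
orientation: [[-0.423, 0.906, -0.002], [0.906, 0.423, -0.0], [0.0, -0.002, -1.0]]
ft_force: [-0.9, -0.0, -2.9]
width: 0.0089
grip_force: 51.8
time_s: 44.12
eef_pos: [0.5446, 0.2552, 0.1957]
orientation: [[-0.423, 0.906, 0.0], [0.906, 0.423, 0.0], [-0.0, 0.0, -1.0]]
ft_force: [-1.1, -1.3, 0.9]
width: 0.0092
grip_force: 52.3
```

```bash
python3 -m jog '[{"dp":[0,0,0],"spin":0,"jaw":1.5},{"dp":[0,0,0],"spin":0,"jaw":3},{"dp":[0,0,0],"spin":0,"jaw":3},{"dp":[0,0,0],"spin":0,"jaw":3},{"dp":[0,0,0],"spin":0,"jaw":3},{"dp":[0,0,0],"spin":0,"jaw":3},{"dp":[0,0,0],"spin":0,"jaw":3},{"dp":[0,0,0],"spin":0,"jaw":3},{"dp":[0,0,1],"spin":0,"jaw":3},{"dp":[0,0,3],"spin":0,"jaw":3},{"dp":[0,0,5],"spin":0,"jaw":3},{"dp":[-4,-5,0],"spin":0,"jaw":5}]'; python3 -m jog '[{"dp":[-2,-5.5,0],"spin":0,"jaw":8},{"dp":[1,-6,0],"spin":0,"jaw":8},{"dp":[3,-5,0],"spin":0,"jaw":8},{"dp":[4,-4,-1],"spin":0,"jaw":8},{"dp":[4,-4,-1],"spin":0,"jaw":8},{"dp":[3,-4,-1],"spin":-1,"jaw":8},{"dp":[2,-3,-1],"spin":-1,"jaw":8},{"dp":[0,0,0],"spin":0,"jaw":8}]';python3 look.py large:.683:-.17; python3 - <<'E'
from see import *
w=read_camera('wrist');v=read_camera('scene')
o=np.zeros((480,800,3),np.uint8);o[:480,:560]=cv2.resize(w['pixels'],(560,420)) if 0 else np.pad(cv2.resize(w['pixels'],(560,420)),((0,60),(0,0),(0,0)));o[:240,560:]=v['pixels'][60:300,260:500];cv2.imwrite('pics/c11.png',o[:,:,::-1])
E
```

```text
time_s: 45.62
eef_pos: [0.5089, 0.2074, 0.2904]
orientation: [[-0.425, 0.905, 0.012], [0.905, 0.425, 0.002], [-0.003, 0.011, -1.0]]
ft_force: [1.4, -1.2, -0.0]
width: 0.0469
grip_force: 0.0
time_s: 46.62
eef_pos: [0.6558, -0.1106, 0.244]
orientation: [[-0.389, 0.921, -0.002], [0.921, 0.389, 0.001], [0.001, -0.002, -1.0]]
ft_force: [-0.3, 0.8, 0.2]
width: 0.0801
grip_force: 0.0
tcp [ 0.6558 -0.1106  0.244 ] yaw 112.9 F [-0.27  0.8   0.17] w 0.0801 g 0.0 t 46.625
wt scene []
large [ 0.6539 -0.1858] 49.5 10.02
large [ 0.6834 -0.1704] 23.2 0.085
large [ 0.6823 -0.1693] 22.4 10.816
tcp [ 0.6554 -0.1078  0.2464] yaw 113.1 F [-0.36 -0.44 -0.18] w 0.0803 g 0.0 t 46.775
```

View pics/c11.png

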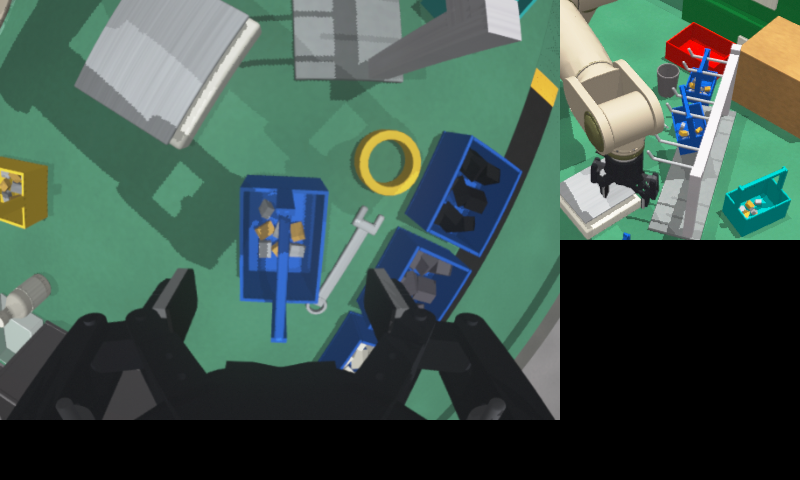

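Both hung baskets are upright on their hooks, and the large one (282,240) hasn't moved. I've already viewed more pictures than the 14 allowed, so from here I work only from numbers.

```bash
python3 -m jog '[{"dp":[1.4,-3,0],"spin":0,"jaw":8},{"dp":[1.3,-3.1,0],"spin":0,"jaw":7},{"dp":[0,0,-4.5],"spin":0,"jaw":6},{"dp":[0,0,-5],"spin":0,"jaw":5},{"dp":[0,0,-3],"spin":0,"jaw":5},{"dp":[0,0,-1.8],"spin":0,"jaw":5},{"dp":[0,0,0],"spin":0,"jaw":5},{"dp":[0,0,0],"spin":0,"jaw":2},{"dp":[0,0,0],"spin":0,"jaw":0.5},{"dp":[0,0,0],"spin":0,"jaw":0.5},{"dp":[0,0,0],"spin":0,"jaw":0.5},{"dp":[0,0,0],"spin":0,"jaw":0.5}]' 60
```

```text
time_s: 48.38
eef_pos: [0.6832, -0.1697, 0.1039]
orientation: [[-0.392, 0.92, 0.002], [0.92, 0.392, -0.001], [-0.002, 0.002, -1.0]]
ft_force: [-0.5, 2.4, 7.0]
width: 0.0089
grip_force: 61.2
```

```bash
python3 -m jog '[{"dp":[0,0,1],"spin":0,"jaw":0.5},{"dp":[0,0,3],"spin":0,"jaw":0.5},{"dp":[0,0,5],"spin":0,"jaw":0.5},{"dp":[-3,0,1.5],"spin":-3,"jaw":0.5},{"dp":[-5,1,0],"spin":-5,"jaw":0.5},{"dp":[-5,1.5,0],"spin":-5,"jaw":0.5},{"dp":[-4.5,3,0],"spin":-5,"jaw":0.5},{"dp":[-3,4,0],"spin":-5,"jaw":0.5},{"dp":[-1.8,3.5,0],"spin":-5,"jaw":0.5},{"dp":[0,2.5,0],"spin":-5,"jaw":0.5},{"dp":[0,0,0],"spin":0,"jaw":0.5},{"dp":[0,0,0],"spin":0,"jaw":0.5}]'; python3 -m jog '[{"dp":[0,0,-2],"spin":0,"jaw":0.5},{"dp":[0,0,-0.8],"spin":0,"jaw":0.5},{"dp":[0,0,-0.5],"spin":0,"jaw":0.5},{"dp":[0,0,-0.2],"spin":0,"jaw":0.5},{"dp":[0,0,0],"spin":0,"jaw":0.5},{"dp":[0,0,0],"spin":0,"jaw":0.5}]'
```

```text
time_s: 49.88
eef_pos: [0.4595, -0.015, 0.2074]
orientation: [[0.172, 0.985, -0.0], [0.985, -0.172, -0.0], [-0.0, -0.0, -1.0]]
ft_force: [-0.1, -0.3, -3.4]
width: 0.0087
grip_force: 59.9
time_s: 50.62
eef_pos: [0.4597, -0.0146, 0.1727]
orientation: [[0.173, 0.985, 0.001], [0.985, -0.173, -0.0], [-0.0, 0.001, -1.0]]
ft_force: [0.5, 0.4, -3.4]
width: 0.009
grip_force: 59.9
```

```bash
python3 -m jog '[{"dp":[0,0,-0.2],"spin":0,"jaw":0.5},{"dp":[0,0,-0.2],"spin":0,"jaw":0.5},{"dp":[0,0,-0.2],"spin":0,"jaw":0.5},{"dp":[0,0,-0.2],"spin":0,"jaw":0.5},{"dp":[0,0,0],"spin":0,"jaw":0.5},{"dp":[0,0,0],"spin":0,"jaw":0.5}]'
```

```text
time_s: 51.38
eef_pos: [0.4596, -0.0145, 0.1645]
orientation: [[0.173, 0.985, 0.0], [0.985, -0.173, 0.0], [0.0, 0.0, -1.0]]
ft_force: [-0.4, 1.7, 0.6]
width: 0.0086
grip_force: 60.5
```

```bash
python3 -m jog '[{"dp":[0,0,0],"spin":0,"jaw":2},{"dp":[0,0,0],"spin":0,"jaw":4},{"dp":[0,0,0],"spin":0,"jaw":4},{"dp":[0,0,0],"spin":0,"jaw":4},{"dp":[0,0,0],"spin":0,"jaw":4},{"dp":[0,0,0],"spin":0,"jaw":4},{"dp":[0,0,0],"spin":0,"jaw":4},{"dp":[0,0,0],"spin":0,"jaw":4},{"dp":[0,0,0],"spin":0,"jaw":4},{"dp":[0,0,0],"spin":0,"jaw":4},{"dp":[0,0,0],"spin":0,"jaw":4},{"dp":[0,0,0],"spin":0,"jaw":4}]'; python3 - <<'E'
from see import *
v=read_camera('scene');P=np.array([.46,-.0145,.1]);u=proj(v,P)[0]
p,c=fit('large',[(v,blue(v,(u[0]-55,u[1]-58,u[0]+55,u[1]+58)))],P,.061);print(p[:2],np.degrees(p[2])%180,c)
E
python3 -m jog '[{"dp":[0,0,0],"spin":0,"jaw":2},{"dp":[0,0,0],"spin":0,"jaw":0.5},{"dp":[0,0,0],"spin":0,"jaw":0.5},{"dp":[0,0,0],"spin":0,"jaw":0.5},{"dp":[0,0,0],"spin":0,"jaw":0.5}]' 60
```

```text
time_s: 52.88
eef_pos: [0.4595, -0.0146, 0.1644]
orientation: [[0.173, 0.985, 0.0], [0.985, -0.173, -0.0], [-0.0, 0.0, -1.0]]
ft_force: [-0.9, -0.6, 0.4]
width: 0.0399
grip_force: 0.0
tcp [ 0.4595 -0.0146  0.1644] yaw 80.0 F [-0.94 -0.58  0.4 ] w 0.0399 g 0.0 t 52.875
[ 0.46003732 -0.01322881] 172.7183493916158 0.15725722048559368
time_s: 53.55
eef_pos: [0.4594, -0.0145, 0.1643]
orientation: [[0.173, 0.985, -0.0], [0.985, -0.173, 0.0], [-0.0, -0.0, -1.0]]
ft_force: [-1.6, -0.2, -0.5]
width: 0.0087
grip_force: 60.0
```

```bash
python3 -m jog '[{"dp":[0,0,1],"spin":0,"jaw":0.5},{"dp":[0,0,3],"spin":0,"jaw":0.5},{"dp":[0,0,3],"spin":5,"jaw":0.5},{"dp":[0,0,0],"spin":6,"jaw":0.5},{"dp":[0,0,0],"spin":6,"jaw":0.5},{"dp":[0,0,0],"spin":6,"jaw":0.5},{"dp":[0,0,0],"spin":6,"jaw":0.5},{"dp":[0,0,0],"spin":6,"jaw":0.5},{"dp":[1,2,0],"spin":0,"jaw":0.5},{"dp":[1.5,2.5,0],"spin":0,"jaw":0.5},{"dp":[0.7,1.3,0],"spin":0,"jaw":0.5},{"dp":[0,0,0],"spin":0,"jaw":0.5}]'; python3 - <<'E'
from see import *
R=np.array(s['orientation'])
r=read_camera('wrist');T=np.linalg.inv(r['T_tool_cam'])
# bright prong profile: columns 540,570,600 -> rows where brightness is high & narrow
g=cv2.cvtColor(r['pixels'],cv2.COLOR_RGB2HSV)
def px(P):
    W=np.eye(4);W[:3,:3]=R;W[:3,3]=s['eef_pos'];q=(T@np.linalg.inv(W)@np.r_[P,1])[:3];n=np.hypot(q[0],q[1]);return (q[:2]/n*np.arctan2(n,q[2])*r['fx']+[r['cx'],r['cy']])
ex=np.array([.9078,.4195,0]);ey=np.array([-.4195,.9078,0]);h=np.array([.616,.101,.236])-.010*ex
for lat in(.03,-.03):
    for f in(-.02,0,.03):
        u,v=px(h+f*ex+lat*ey);u=int(round(u));col=g[int(v)-22:int(v)+23,min(u,639)]
        m=((col[:,1]<40)&(col[:,2]>110));print(lat,f,(u,round(v)),'rows',(np.nonzero(m)[0]+int(v)-22).tolist())
E
```

```text
time_s: 55.05
eef_pos: [0.4915, 0.0438, 0.2343]
orientation: [[-0.425, 0.905, -0.001], [0.905, 0.425, -0.0], [0.0, -0.001, -1.0]]
ft_force: [-1.2, 0.0, -4.3]
width: 0.0091
grip_force: 59.5
tcp [0.4915 0.0438 0.2343] yaw 115.1 F [-1.15  0.01 -4.3 ] w 0.0091 g 59.5 t 55.05
0.03 -0.02 (525, 237) rows [214, 230, 231, 232, 233, 234, 235, 236, 237, 238, 239, 240, 241, 242, 243, 244]
0.03 0 (554, 237) rows [231, 232, 233, 234, 235, 236, 237, 238, 239, 240, 241, 242, 243, 244]
0.03 0.03 (593, 238) rows [232, 233, 234, 235, 236, 237, 238, 239, 240, 241, 242, 243, 244]
-0.03 -0.02 (506, 337) rows [331, 332, 333, 334, 335, 336, 337, 338, 339, 340, 341, 342]
-0.03 0 (534, 334) rows [329, 330, 331, 332, 333, 334, 335, 336, 337, 338, 339, 340]
-0.03 0.03 (571, 330) rows [308, 309, 310, 325, 326, 327, 328, 329, 330, 331, 332, 333, 334, 335, 336]
```

Both prongs sit within 1 px of the prediction, so I advance and lower.

```bash
python3 -m jog '[{"dp":[0.9,0.4,0],"spin":0,"jaw":0.5},{"dp":[1.8,0.85,0],"spin":0,"jaw":0.5},{"dp":[2.7,1.25,0],"spin":0,"jaw":0.5},{"dp":[2.7,1.25,0],"spin":0,"jaw":0.5},{"dp":[2.7,1.25,0],"spin":0,"jaw":0.5},{"dp":[1.2,0.55,0],"spin":0,"jaw":0.5},{"dp":[0.4,0.2,0],"spin":0,"jaw":0.5},{"dp":[0,0,0],"spin":0,"jaw":0.5},{"dp":[0,0,-1],"spin":0,"jaw":0.5},{"dp":[0,0,-1],"spin":0,"jaw":0.5},{"dp":[0,0,-0.9],"spin":0,"jaw":0.5},{"dp":[0,0,0],"spin":0,"jaw":0.5}]'; python3 -m jog '[{"dp":[0,0,-0.3],"spin":0,"jaw":0.5},{"dp":[0,0,-0.2],"spin":0,"jaw":0.5},{"dp":[0,0,-0.15],"spin":0,"jaw":0.5},{"dp":[0,0,0],"spin":0,"jaw":0.5},{"dp":[0,0,0],"spin":0,"jaw":0.5}]'
```

```text
time_s: 56.6
eef_pos: [0.6151, 0.1009, 0.2044]
orientation: [[-0.423, 0.906, -0.002], [0.906, 0.423, 0.0], [0.001, -0.002, -1.0]]
ft_force: [1.0, -0.5, -2.9]
width: 0.0086
grip_force: 59.5
time_s: 57.22
eef_pos: [0.6156, 0.1009, 0.199]
orientation: [[-0.423, 0.906, 0.0], [0.906, 0.423, -0.0], [-0.0, 0.0, -1.0]]
ft_force: [-0.9, 0.8, -4.0]
width: 0.0086
grip_force: 59.5
```

```bash
python3 -m jog '[{"dp":[0,0,-0.15],"spin":0,"jaw":0.5},{"dp":[0,0,-0.1],"spin":0,"jaw":0.5},{"dp":[0,0,0],"spin":0,"jaw":0.5},{"dp":[0,0,0],"spin":0,"jaw":0.5}]'
```

```text
time_s: 57.72
eef_pos: [0.6156, 0.1009, 0.197]
orientation: [[-0.423, 0.906, 0.001], [0.906, 0.423, -0.0], [-0.0, 0.001, -1.0]]
ft_force: [-2.3, 0.0, 1.5]
width: 0.0087
grip_force: 60.3
```

Supported. I release, go up and withdraw, then check all poses numerically.

```bash
python3 -m jog '[{"dp":[0,0,0],"spin":0,"jaw":1.5},{"dp":[0,0,0],"spin":0,"jaw":3},{"dp":[0,0,0],"spin":0,"jaw":3},{"dp":[0,0,0],"spin":0,"jaw":3},{"dp":[0,0,0],"spin":0,"jaw":3},{"dp":[0,0,0],"spin":0,"jaw":3},{"dp":[0,0,0],"spin":0,"jaw":3},{"dp":[0,0,1],"spin":0,"jaw":3},{"dp":[0,0,3],"spin":0,"jaw":3},{"dp":[0,0,5],"spin":0,"jaw":3},{"dp":[-2,-5,0],"spin":0,"jaw":3},{"dp":[-2,-6,0],"spin":0,"jaw":3}]'; python3 -m jog '[{"dp":[-2,-6,0],"spin":0,"jaw":3},{"dp":[-2,-6,0],"spin":0,"jaw":3},{"dp":[-2,-6,0],"spin":0,"jaw":3},{"dp":[-2,-6,0],"spin":0,"jaw":3},{"dp":[-2,-6,0],"spin":0,"jaw":3},{"dp":[0,0,0],"spin":0,"jaw":3},{"dp":[0,0,0],"spin":0,"jaw":3}]'; python3 - <<'E'
from see import *
v=read_camera('scene');t=read_camera('top')
for n,x,y in(('small',.4731,.4098),('medium',.5446,.2552),('large',.6156,.1009)):
    z=.239-DIM[n][3]
    for r in (v,t):
        m=blue(r,(lambda u:(u[0]-50,u[1]-50,u[0]+50,u[1]+50))(proj(r,[x,y,z+.05])[0]));k=render(r,n,(x,y,np.radians(24.8)),z)
        print(n,'blue px inside model',round((m[k>127]>0).mean(),2),'blue outside',round((k[m>0]<127).mean(),2))
for c,r in(('scene',v),('top',t)):
    for n in('check_weight','tape','bottle','cup','wrench','screwdriver'):print(c,n,[(round(d['confidence'],2),np.round(d['bbox']).astype(int).tolist()) for d in boxes_of(n,c)][:2])
print(proj(v,[[.364,.172,.043]]),proj(t,[[.364,.172,.043]]))
E
```

```text
time_s: 59.22
eef_pos: [0.5754, -0.009, 0.2875]
orientation: [[-0.425, 0.905, 0.002], [0.905, 0.425, -0.0], [-0.001, 0.001, -1.0]]
ft_force: [0.6, -1.6, -0.6]
width: 0.0298
grip_force: 0.0
time_s: 60.1
eef_pos: [0.4771, -0.3046, 0.2869]
orientation: [[-0.423, 0.906, 0.001], [0.906, 0.423, -0.0], [-0.0, 0.0, -1.0]]
ft_force: [0.6, 0.6, 0.1]
width: 0.0301
grip_force: 0.0
tcp [ 0.4771 -0.3046  0.2869] yaw 115.0 F [0.62 0.58 0.11] w 0.0301 g 0.0 t 60.1
small blue px inside model 0.8 blue outside 0.43
small blue px inside model 0.85 blue outside 0.0
medium blue px inside model 0.81 blue outside 0.5
medium blue px inside model 0.78 blue outside 0.12
large blue px inside model 0.9 blue outside 0.18
large blue px inside model 0.91 blue outside 0.0
scene check_weight [(0.83, [304, 183, 326, 212]), (0.17, [346, 102, 442, 302])]
scene tape [(0.61, [363, 316, 400, 353])]
scene bottle [(0.88, [119, 305, 147, 346]), (0.46, [386, 108, 416, 164])]
scene cup [(0.91, [358, 123, 380, 156])]
scene wrench [(0.29, [358, 122, 379, 154])]
scene screwdriver [(0.63, [326, 147, 361, 183])]
top check_weight [(0.91, [237, 309, 261, 332]), (0.35, [481, 331, 511, 345])]
top tape [(0.82, [310, 151, 345, 182])]
top bottle [(0.88, [484, 330, 513, 346])]
top cup [(0.85, [108, 328, 152, 356]), (0.71, [284, 246, 362, 320])]
top wrench [(0.65, [352, 153, 418, 170])]
top screwdriver [(0.63, [166, 298, 187, 376])]
[[316.64598217 198.21739924]] [[245.82044688 320.52650604]]
```

```bash
python3 -c "
from bench import *
print(finish_job())"
```

```text
the job is handed in; nothing more can be done
None
```

I handed the job in and no verdict came back: the check weight and all three baskets (small, medium, large) were weighed in order, my last camera check put the baskets on hooks 2, 1 and 0 and the weight on its pad, and I viewed 16 pictures instead of the 14 allowed.

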